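# Snap the retaining clip onto a turntable spindle

## Task

Take the fork tool off its tray and use it to push the split clip sideways along the turntable into the spindle's groove, until it snaps fully home around the spindle, easing off as soon as it is home so that nothing is forced. Only the fork may touch the clip. Then stand the fork tool upright back on its tray, let go, and leave the mug, jar and bowl alone.

Things in the scene. Friction and masses are not known exactly. Their poses are not given: they have to be found in the camera images.
- turntable: Low round kitchen turntable, fixed (it neither turns nor slides): wooden platter 230 mm across, flat top 40 mm above the counter. Origin on the counter under the platter's centre, z up; its x axis is the direction in which the clip is pushed onto the spindle, within 0.5 rad of straight away from the robot.
- spindle_seat (a point): On the spindle's axis, at platter top height; axes as the turntable's. Round steel head 28 mm across, 6.5 to 18.5 mm above the platter. Under it the groove, 6.5 mm high; its core is 16 mm wide in y (two flat sides) and runs in x from -12 mm (rounded nose, radius 8 mm) to +4 mm (square end).
- spindle_top (a point): Top of the spindle's 10 mm stub, on the axis, 24.5 mm above the platter. The spindle floats along the turntable's x: pushed with about 2.5 N it drags along, until a hard stop 0 to 28 mm further along +x. The stop's place differs each time and is not reported; only there does the spindle take a real push. No play in y.
- clip: Split steel clip, 5 mm thick, loose on the platter on the robot's side of the spindle, mouth roughly towards it. Origin: underside, at the point that lies on the spindle axis when seated; x out of the mouth. Tail 12 mm wide, x = -34.5 to -20.5 mm; bridge 32 mm wide, x = -20.5 to -12.5 mm; two sprung jaws at y = 11.5 to 16 mm out to x = 9 mm, with inward round lips, mouth 11 mm.
- clip_shoulder (a point): Middle of the bridge's rear edge (clip x = -20.5 mm), half way up; the bare edge either side of the tail is where the prongs push. With the spindle at its stop, the lips spread on the nose (6 to 9 N, brief peaks of 12 N), slide along the flats with about 2 N, snap in behind the square end over the last 2.5 mm; then the bridge meets the nose and the force climbs. Over 15 N would bend the clip.
- jaw_left (a joint): Opening angle of the clip's left (+y) jaw, rad: 0 closed (as at the start and when seated), about 0.12 while its lip rides on the flats.
- jaw_right (a joint): The same for the right (-y) jaw.
- fork: Fork tool standing on the tray: steel foot 6 mm thick, upright black handle. Origin: underside, below the handle's centre; z up, x towards the fork's tips. Foot 30 mm wide, x = -20 to 28 mm, then two prongs to x = 45 mm, each 7.75 mm wide, with a slot 14.5 mm wide, 16 mm deep for the clip's tail. 0.1 to 0.16 kg.
- fork_grip (a point): On the handle's axis, 35 mm above the fork tool's underside: a good place to grip. Handle 18 mm (x) by 24 mm (y), flat-sided, 6 to 76 mm above the underside. Gripped across the 18 mm, the fingers back up the push.
- tray: Flat beige serving tray, fixed, 200 by 150 mm (x, y), floor 4 mm thick, rim 10 mm high and 4 mm wide. Origin on the counter under its centre, z up.
- mug: White mug, 76 mm across, 85 mm high; a bystander. Origin: centre of its underside.
- jar: Closed glass jar, 64 mm across, about 85 mm high; a bystander. Origin: centre of its underside.
- bowl: White bowl, 80 mm across, 40 mm high; a bystander. Origin: centre of its underside.
Things that resemble listed ones, but are neither listed nor needed, are in the scene too. Leave any purple look-alike of the fork alone. There is more than one size of the tray; the one meant has the size given above.

How it is judged:
On the way, in this order (a step that is already met when the one before it is completed fails the run):
1. the fork tool is lifted off its tray (z of fork in the frame of tray above 0.03 m), for 0.2 s.
2. the clip has snapped home in the groove, both jaws closed (horizontal distance between clip and spindle_seat below 0.0025 m and value of joint each of jaw_left, jaw_right below 0.05 rad and z of clip in the frame of spindle_seat below 0.003 m), for 0.2 s.
At the end, for the whole second after the job is handed in: Clip in the groove: centre within 2.5 mm of the spindle axis, underside at most 3 mm above the platter, jaws closed (under 0.05 rad), mouth along the turntable's x within 0.15 rad. Fork tool at rest on the tray's floor, upright within 0.1 rad, its handle over the tray (all of step 2 and angle between the x axis of clip and the x axis of turntable, either way round below 0.15 rad and angle between fork's own z axis and vertical below 0.1 rad and linear speed of fork below 0.02 m/s and z of fork in the frame of tray below 0.008 m and x of fork in the frame of tray between -0.09 and 0.09 m and y of fork in the frame of tray between -0.065 and 0.065 m); the robot touches nothing.
It fails at once if the fork pushes the clip with more than 15 N (contact force between fork and clip above 15 N).
It fails at once if the fingers or the arm touch the clip (contact force between any of the fingers, the arm and clip above 0.3 N).
It fails at once if the mug, jar or bowl is moved by more than 20 mm (distance of any of mug, jar, bowl from where it was at the start of the episode above 0.02 m).
It also fails if it takes over 61 s, if anything falls off the work surface, if the arm or the gripper's body presses on something with over 40 N, if the wrist force passes 120 N, or if a joint passes its speed limit or range.

## Robot

A 6-joint arm with a two-finger parallel gripper is mounted at the origin on the work surface. World frame = base frame: x ahead of the robot, y to its left, z up, the work surface at z = 0. Lengths are in m, angles in rad, forces in N, time in s.
With the tool pointing down it reaches from about 0.25 to 0.775 m from the base axis. Payload 4 kg.
Tool frame: the origin (TCP) lies where the fingers leave the gripper's body, on its centre line; the fingertips stand 73 mm ahead of it and the grasp point (between the pads) lies 54 mm ahead of it; z points along the fingers, y is the direction in which the jaws open and shut (so a half turn about z gives the same grasp; the last joint's range is limited). The gripper opens to 85 mm and grips with 20 to 120 N. Pads are 22 mm wide; open, the fingers measure 114 mm over their backs; the gripper's body (76 mm by 85 mm) begins 54 mm behind the grasp point. The pads swing forward as they close: fully open they stand 13 mm farther back than shut.
Start: joints at [1.144, 0.087, 1.371, -0, 1.684, -0.103], TCP at [0.175, 0.521, 0.304] pointing down, gripper open.
Joint ranges: [-3.1, 3.1], [-0.76, 2.03], [0.27, 2.55], [-1.08, 4.22], [0.17, 2.65], [-2.57, 2.57]. Speed limits (rad/s): [2.79, 2.79, 3.14, 3.14, 3.14, 3.14].

## Interface

Orientations are given as a unit quaternion [w, x, y, z].
In Python, from cell import r, capture, camera_info, workorder gives the robot as it stands.
- The arm moves only by the tool carry_out, never from a script. Its argument "plan" is text: rows parted by semicolons, each of 4 numbers parted by spaces: the shift along the tool's x, y, z in mm, then the turn about the tool's z in degrees. In form: dx dy dz turn; .... A call has 1 to 10 rows; each row shifts and turns the commanded pose from where the row before left it, along the tool's axes as they then stand; what a row does not reach is not made up. A row lasts 1/12 s, in which the tool goes at most 41.7 mm and 7.16 degrees, less where a joint would pass 70% of its speed; a pose out of reach is approached as far as the arm can. A call with a gripper value outside its range is refused whole. "jaw" is the finger opening in mm, from 0 to 85.4, set as the call begins (left out, the last holds). The fingers move at their own pace and stop on an object; "force" is the grip in N (left out, the last holds). Time passes only in rows, so rows that do not move let the fingers close. It gives the time, the measured TCP pose, the force and the opening at its end, in the units of the state.
- r.state(): the state, without advancing time (a new reading comes with each control period).
- capture(name): name is "side" or "top"; returns (picture, depth): 384x512x3 uint8, red, green, blue; 384x512 float32, m along the optical axis (not along the pixel's ray), 0 where there is no reading.
- camera_info(name): a dict with "fx", "fy", "cx", "cy" (pixels), "distortion" ([k1, k2, p1, p2, k3] as OpenCV has them; the pictures are not rectified), "rvec" (rotation vector, rad) and "tvec" (3), from world to camera coordinates, as OpenCV has them. Camera axes: x right, y down, z forward; pixel columns grow to the right and rows downward; lengths in m; the calibration is good to about 2 mm. A picture is of the moment at which its call begins. camera_info takes no time and is no camera call.
- workorder.job_done(): hands the job in, once; it reports no verdict.
The state is a dict: "clock": time; "joints": joint angles; "qvel": joint speeds; "effort": joint torques, N m; "tcp_pos": TCP position; "eef_rot": TCP orientation; "contact_force": force on the tool from outside, world axes, zero at the start; "torque": the same for the moment, N m; "width": opening from 0.0 (shut) to 1.0 (fully open).
Only numpy, scipy, OpenCV 4.12 (cv2) and the standard library are available. Lean on these libraries where they do the work, as an engineer would, in place of code of your own. Each camera call takes 0.05 s, during which the arm holds its last target.

## Working session

There is one attempt and no reset: what is moved stays moved. The work goes in short steps, Python scripts to look and compute and a tool call to move; the robot and the scene stay as the last step left them, time stands still between calls to the robot, and variables do not carry over. Pictures are saved under pics/ and viewed, and the job is handed in when it is done.

Besides the shell and the picture viewer there is one more tool, called after "Call:" as name(argument=value, ...) on one line, values as JSON. carry_out: Moves the arm, as the interface text tells. Its arguments: {"type":"object","properties":{"plan":{"type":"string"},"jaw":{"type":"number"},"force":{"type":"number"}},"required":["plan"]}

```bash
mkdir -p pics; ls; python3 - <<'E'
from cell import r,capture,camera_info
import cv2
for n in("side","top"):
    p,d=capture(n); cv2.imwrite(f"pics/{n}0.png",p[:,:,::-1]); 
    import numpy as np; np.savez(f"{n}0.npz",p=p,d=d); print(camera_info(n))
print(r.state())
E
```

```text
pics
{'fx': 346.6299388454963, 'fy': 346.6299388454963, 'cx': 258.5601014737591, 'cy': 195.42829317358965, 'distortion': array([-0.02360264,  0.        ,  0.        ,  0.        ,  0.        ]), 'rvec': array([ 2.17228485, -0.39914511,  0.21239922]), 'tvec': array([-0.52988523,  0.17796257,  0.76350148])}
{'fx': 425.19712488226827, 'fy': 425.19712488226827, 'cx': 250.25600346308198, 'cy': 188.80748266264163, 'distortion': array([-0.03856507,  0.        ,  0.        ,  0.        ,  0.        ]), 'rvec': array([ 2.08015597, -2.09706237,  0.25250214]), 'tvec': array([0.0086734 , 0.59488314, 1.23393122])}
{'clock': 0.1, 'joints': array([ 1.14391936e+00,  8.79346242e-02,  1.37212373e+00,  2.07272646e-05,
        1.68358637e+00, -1.03103316e-01]), 'qvel': array([-1.79798976e-03, -2.28024645e-05, -3.85512698e-03, -6.15600206e-04,
        1.06513651e-05, -1.06027655e-03]), 'effort': array([ 2.56297622e-03, -3.53012717e+01, -3.14219069e+01, -8.52996368e-05,
        7.89254671e-03, -4.88471215e-06]), 'tcp_pos': array([0.17485831, 0.52115127, 0.3028163 ]), 'eef_rot': array([-2.78657684e-04,  1.61179420e-01,  9.86924588e-01, -9.87523608e-04]), 'contact_force': array([-0.03931708, -0.46532201,  0.10451912]), 'torque': array([-0.02836716,  0.05005817,  0.0153329 ]), 'width': 1.0031748811668484}
```

View pics/side0.png

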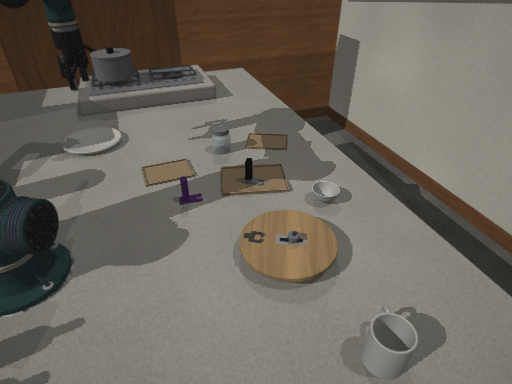

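View pics/top0.png

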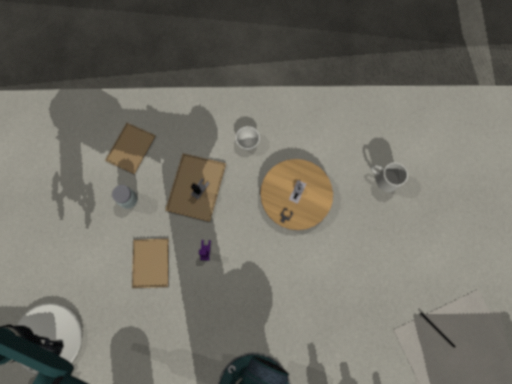

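The side picture shows the tray with the black fork at about (253,172), the purple fork at (188,190) and the platter at (288,243). In the top picture the tray is at (196,187), the platter at (297,195), the spindle at about (298,187) and the clip at about (286,215). Next I'll enlarge these.

```bash
cat > h.py <<'E'
import numpy as np,cv2
from cell import r,capture,camera_info
def cam(n):
    c=camera_info(n);K=np.array([[c['fx'],0,c['cx']],[0,c['fy'],c['cy']],[0,0,1]]);R=cv2.Rodrigues(c['rvec'])[0]
    return K,c['distortion'],R,c['tvec'],c['rvec']
def ray(n,uv):
    K,D,R,t,_=cam(n); u=cv2.undistortPoints(np.array(uv,float).reshape(-1,1,2),K,D).reshape(-1,2)
    d=np.c_[u,np.ones(len(u))]@R; return -R.T@t,d
def onz(n,uv,z):
    o,d=ray(n,uv); return o+d*((z-o[2])/d[:,2])[:,None]
def tri(uvs,uvt):
    o1,d1=ray('side',uvs);o2,d2=ray('top',uvt);out=[]
    for a,b in zip(d1,d2):
        s=np.linalg.lstsq(np.c_[a,-b],o2-o1,rcond=None)[0];p,q=o1+s[0]*a,o2+s[1]*b
        out.append([*((p+q)/2*1e3),np.linalg.norm(p-q)*1e3])
    return np.round(out,1)
def proj(n,P):
    K,D,R,t,rv=cam(n); return cv2.projectPoints(np.array(P,float).reshape(-1,1,3),rv,t,K,D)[0].reshape(-1,2)
def crop(p,x0,y0,w,h,f,name):
    # pixel (u,v) -> ((u-x0+.5)*f)
    c=cv2.resize(p[y0:y0+h,x0:x0+w],None,fx=f,fy=f,interpolation=cv2.INTER_CUBIC)[:,:,::-1].copy()
    for u in range(-(-x0//10)*10,x0+w,10):
        X=int((u-x0+.5)*f);cv2.line(c,(X,0),(X,6),(0,0,255),1);cv2.putText(c,str(u),(X-10,18),0,.4,(0,0,255),1)
    for v in range(-(-y0//10)*10,y0+h,10):
        Y=int((v-y0+.5)*f);cv2.line(c,(0,Y),(6,Y),(0,0,255),1);cv2.putText(c,str(v),(8,Y+4),0,.4,(0,0,255),1)
    cv2.imwrite('pics/'+name,c)
E
python3 - <<'E'
from h import *
s=np.load('side0.npz')['p'];t=np.load('top0.npz')['p']
crop(t,255,150,85,85,7,'t_tt.png');crop(t,160,145,75,85,7,'t_tr.png')
crop(s,230,205,115,80,6.9,'s_tt.png');crop(s,212,150,85,50,9,'s_tr.png')
E
```

```text
(no output)
```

View pics/t_tt.png

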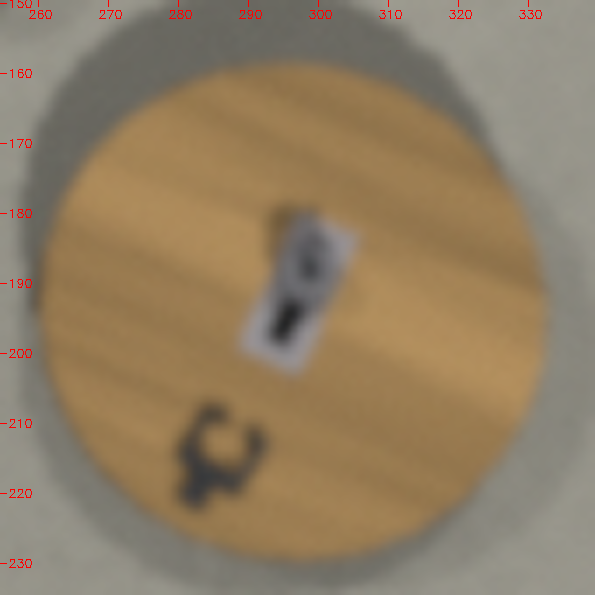

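View pics/t_tr.png

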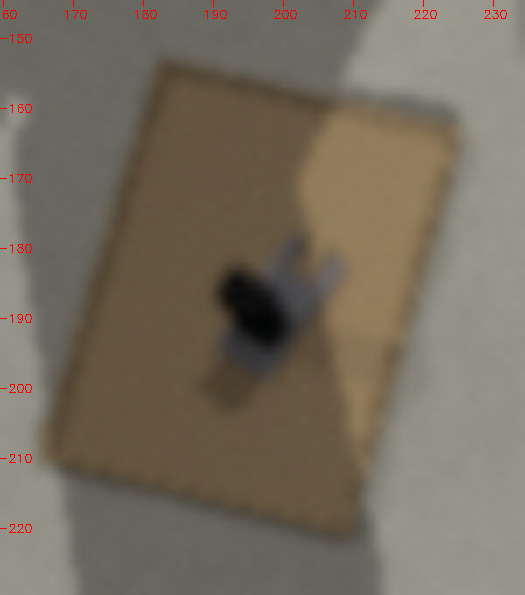

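View pics/s_tt.png

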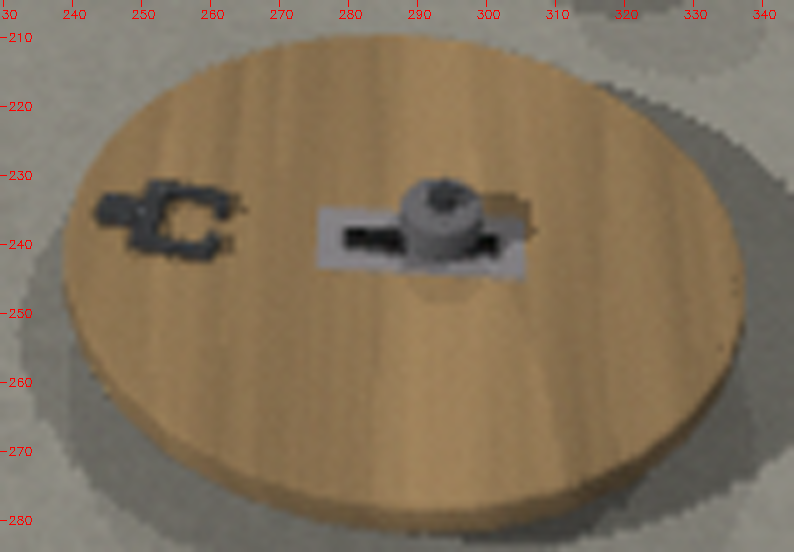

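View pics/s_tr.png

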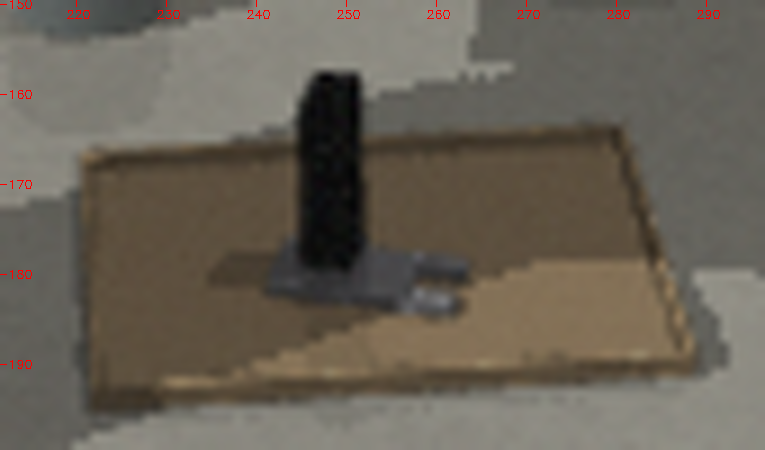

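The crops show these features:
- **Clip:** top view tail (282,221), jaw tips (285,207) and (292,212). Side view tail (245,235), jaw tips (263,233) and (262,241).
- **Spindle:** head at side (293,235).
- **Slot plate:** top view runs from (293,201) to (302,182).
- **Fork:** handle at top view (196,188), prongs pointing to (203,178)/(208,182).

Next I'll fit models to these.

```bash
cat > fit.py <<'E'
from h import *
from scipy.optimize import minimize
def box(x0,x1,y0,y1,z0,z1): return np.array([[x,y,z] for x in(x0,x1) for y in(y0,y1) for z in(z0,z1)])/1e3
def cyl(cx,cy,rad,z0,z1,n=24):
    a=np.linspace(0,2*np.pi,n,endpoint=False); return np.concatenate([np.c_[cx+rad*np.cos(a),cy+rad*np.sin(a),np.full(n,z)] for z in(z0,z1)])/1e3
CLIP=[box(-34.5,-20.5,-6,6,0,5),box(-20.5,-12.5,-16,16,0,5),box(-12.5,9,11.5,16,0,5),box(-12.5,9,-16,-11.5,0,5),cyl(7,8.5,3,0,5),cyl(7,-8.5,3,0,5)]
FOOT=[box(-20,28,-15,15,0,6),box(28,45,7.25,15,0,6),box(28,45,-15,-7.25,0,6)]
HAND=[box(-9,9,-12,12,6,76)]
HEAD=[cyl(0,0,14,6.5,18.5),cyl(0,0,5,18.5,24.5)]
def T(parts,x,y,z,a):
    c,s=np.cos(a),np.sin(a);R=np.array([[c,-s,0],[s,c,0],[0,0,1]]);return [p@R.T+[x,y,z] for p in parts]
def mask(n,parts,win,ss=8,blur=.6):
    x0,y0,w,h=win;m=np.zeros((h*ss,w*ss),np.uint8)
    for P in parts:
        q=(proj(n,P)-[x0,y0]+.5)*ss-.5
        hu=cv2.convexHull(q.astype(np.float32)); cv2.fillPoly(m,[np.round(hu*16).astype(np.int32)],255,shift=4)
    m=cv2.resize(m,(w,h),interpolation=cv2.INTER_AREA).astype(np.float32)/255
    return cv2.GaussianBlur(m,(0,0),blur) if blur else m
def resid(I,masks):
    # quadratic-less affine background + mask levels, LSQ
    h,w=I.shape;yy,xx=np.mgrid[:h,:w]
    A=np.stack([np.ones(h*w),xx.ravel()/w,yy.ravel()/h]+[m.ravel() for m in masks],1)
    s=np.linalg.lstsq(A,I.ravel(),rcond=None)[0]; return ((I.ravel()-A@s)**2).mean()/I.var(), s
E
python3 - <<'E'
from fit import *
np.set_printoptions(suppress=True,precision=4)
print('plate side',onz('side',[(275.5,234.5),(276,244),(279.5,239),(302,240.5),(305.5,245.5)],.040))
print('plate top',onz('top',[(289,199.5),(297,203),(306,183),(298,180),(293.5,198.5)],.040))
# platter rim: side & top ellipse points
t=[(260,195),(297,158.5),(333,195),(297,230)]
print(onz('top',t,.04)); print(onz('side',[(239,243),(337,248),(285,210),(287,279)],.04))
print('tray top',onz('top',[(183,154),(225,161),(167,211),(209.5,221.5)],.01))
print('tray side',onz('side',[(220.5,167),(280.5,164),(288.5,191),(221.5,194)],.01))
print('handle top', tri([(248,157.5)],[(195,186)]))
I={n:np.load(n+'0.npz')['p'].astype(float).mean(2) for n in('side','top')}
W={'side':(238,224,30,24),'top':(273,200,26,28)}
def cost(q,ns=('side','top')):
    return sum(resid(I[n][W[n][1]:W[n][1]+W[n][3],W[n][0]:W[n][0]+W[n][2]],[mask(n,T(CLIP,q[0]/1e3,q[1]/1e3,.04,q[2]/30),W[n],blur=.5 if n=='side' else .9)])[0] for n in ns)
p0=onz('top',[(286,214)],.042)[0];print('p0',p0)
for ns in(('side','top'),('side',),('top',)):
    best=None
    for a in(-.8,-.4,0,.4):
        o=minimize(cost,[p0[0]*1e3,p0[1]*1e3,a*30],args=(ns,),method='Nelder-Mead',options=dict(initial_simplex=np.array([p0[0]*1e3,p0[1]*1e3,a*30])+np.array([[0,0,0],[8,0,0],[0,8,0],[0,0,8]])))
        if best is None or o.fun<best.fun: best=o
    print('clip',ns,best.x[:2],best.x[2]/30,best.fun)
E
```

```text
plate side [[ 0.5661 -0.115   0.04  ]
 [ 0.5545 -0.1449  0.04  ]
 [ 0.5687 -0.1325  0.04  ]
 [ 0.6156 -0.1555  0.04  ]
 [ 0.6156 -0.1731  0.04  ]]
plate top [[ 0.5677 -0.1172  0.04  ]
 [ 0.5562 -0.1419  0.04  ]
 [ 0.6207 -0.1726  0.04  ]
 [ 0.6308 -0.1476  0.04  ]
 [ 0.5708 -0.1314  0.04  ]]
[[ 0.583  -0.0265  0.04  ]
 [ 0.7024 -0.1469  0.04  ]
 [ 0.5809 -0.2561  0.04  ]
 [ 0.4712 -0.1391  0.04  ]]
[[ 0.4763 -0.1119  0.04  ]
 [ 0.6789 -0.2057  0.04  ]
 [ 0.6259 -0.0381  0.04  ]
 [ 0.535  -0.2471  0.04  ]]
tray top [[0.7314 0.2254 0.01  ]
 [0.7057 0.0864 0.01  ]
 [0.5401 0.2707 0.01  ]
 [0.5051 0.1342 0.01  ]]
tray side [[0.5405 0.2728 0.01  ]
 [0.7304 0.2224 0.01  ]
 [0.6899 0.0737 0.01  ]
 [0.502  0.1278 0.01  ]]
handle top [[600.9 172.4  87.4   1.6]]
p0 [ 0.5212 -0.1064  0.042 ]Traceback (most recent call last):
  File "<stdin>", line 19, in <module>
    res = _minimize_neldermead(fun, x0, args, callback, bounds=bounds,
                               **options)
    fsim[j] = func(sim[j])
              ~~~~^^^^^^^^
    fx = function(np.copy(x), *(wrapper_args + args))
  File "<stdin>", line 14, in cost
  File "<stdin>", line 14, in <genexpr>
  File "fit.py", line 15, in mask
    q=(proj(n,P)-[x0,y0]+.5)*ss-.5
       ~~~~^^^^^
  File "h.py", line 18, in proj
    K,D,R,t,rv=cam(n); return cv2.projectPoints(np.array(P,float).reshape(-1,1,3),rv,t,K,D)[0].reshape(-1,2)
               ~~~^^^
  File "h.py", line 4, in cam
    c=camera_info(n);K=np.array([[c['fx'],0,c['cx']],[0,c['fy'],c['cy']],[0,0,1]]);R=cv2.Rodrigues(c['rvec'])[0]
ValueError: time passes only in moves, steps and waits
```

```bash
python3 - <<'E'
from cell import camera_info
import pickle
pickle.dump({n:camera_info(n) for n in('side','top')},open('cam.pkl','wb'))
E
sed -i 's/^from cell import.*/import pickle\nCI=pickle.load(open("cam.pkl","rb"))/; s/c=camera_info(n);/c=CI[n];/' h.py
cat > clipfit.py <<'E'
from fit import *
W0={'side':(238,224,30,24),'top':(273,200,26,28)}
def clipfit(I,W,p0,angs,nss=(('side','top'),('side',),('top',))):
    I={n:I[n].astype(float).mean(2) for n in I}
    def cost(q,ns):
        return sum(resid(I[n][W[n][1]:W[n][1]+W[n][3],W[n][0]:W[n][0]+W[n][2]],[mask(n,T(CLIP,q[0]/1e3,q[1]/1e3,.04,q[2]/30),W[n],blur=.5 if n=='side' else .9)])[0] for n in ns)
    for ns in nss:
        best=None
        for a in angs:
            q=np.array([p0[0]*1e3,p0[1]*1e3,a*30])
            o=minimize(cost,q,args=(ns,),method='Nelder-Mead',options=dict(initial_simplex=q+np.array([[0,0,0],[8,0,0],[0,8,0],[0,0,8]])))
            if best is None or o.fun<best.fun: best=o
        print('clip',ns,best.x[:2].round(2),round(best.x[2]/30,3),round(best.fun,3))
E
python3 - <<'E'
from clipfit import *
D={n:np.load(n+'0.npz')['p'] for n in('side','top')}
clipfit(D,W0,(.521,-.106),(-.8,-.4,0,.4))
I={n:D[n].astype(float).mean(2) for n in D}
# spindle head in side (bright vs bg mixed): foot/handle fit
W={'side':(232,152,38,38),'top':(184,172,30,34)}
def cost(q,ns):
    s=0
    for n in ns:
        w=W[n];b=.5 if n=='side' else .9
        hm=mask(n,T(HAND,q[0]/1e3,q[1]/1e3,.004,q[2]/30),w,blur=b);fm=mask(n,T(FOOT,q[0]/1e3,q[1]/1e3,.004,q[2]/30),w,blur=b)
        col=D[n][w[1]:w[1]+w[3],w[0]:w[0]+w[2]].astype(float)
        sat=col[:,:,0]-col[:,:,2] # brownness: 0 for fork
        s+=resid(sat,[np.maximum(fm,hm)])[0]
    return s
for ns in(('side','top'),('side',),('top',)):
    best=None
    for a in(-1,-.5,-.2,):
        q=np.array([600,172,a*30]);o=minimize(cost,q,args=(ns,),method='Nelder-Mead',options=dict(initial_simplex=q+np.array([[0,0,0],[8,0,0],[0,8,0],[0,0,8]])))
        if best is None or o.fun<best.fun: best=o
    print('fork',ns,best.x[:2].round(2),round(best.x[2]/30,3),round(best.fun,3))
E
```

```text
clip ('side', 'top') [ 525.19 -110.68] -0.584 0.273
clip ('side',) [ 524.16 -111.02] -0.582 0.113
clip ('top',) [ 526.98 -109.84] -0.584 0.084
fork ('side', 'top') [602.23 173.67] -0.515 0.267
fork ('side',) [600.87 172.29] -0.485 0.177
fork ('top',) [604.16 173.61] -0.53 0.073
```

```bash
python3 - <<'E'
from fit import *
np.set_printoptions(suppress=True,precision=4)
print(onz('side',[(293.5,232.5)],.0645),onz('side',[(293.7,234.2)],.0585))
print(onz('top',[(299.2,187)],.0645),onz('top',[(299,187)],.0585))
s=np.load('side0.npz')['p'];t=np.load('top0.npz')['p']
crop(s,270,222,42,32,18,'s_sp.png');crop(t,282,172,32,36,16,'t_sp.png')
for n,P in(('side',s),('top',t)):
    for q in((600.9,172.3),): print(n,proj(n,[[q[0]/1e3,q[1]/1e3,.080]]))
E
```

```text
[[ 0.5958 -0.1476  0.0645]] [[ 0.597  -0.1471  0.0585]]
[[ 0.6016 -0.1478  0.0645]] [[ 0.6031 -0.1479  0.0585]]
side [[248.3058 159.6426]]
top [[195.3073 186.8732]]
```

View pics/s_sp.png

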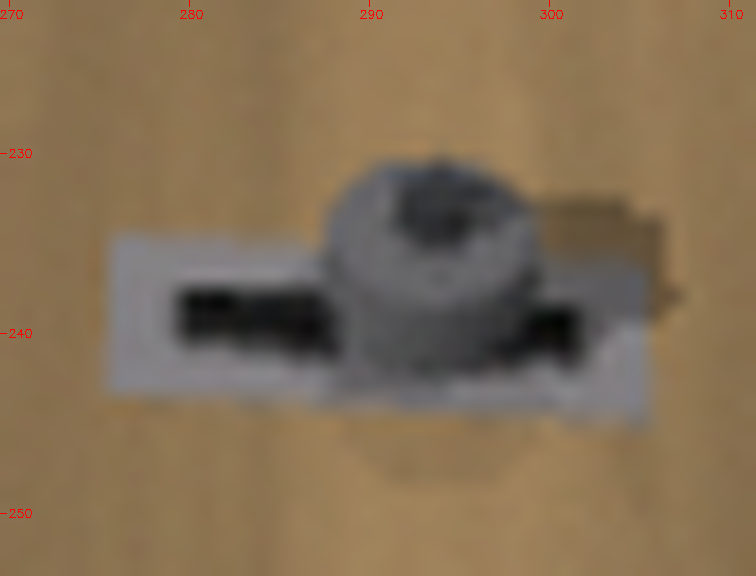

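View pics/t_sp.png

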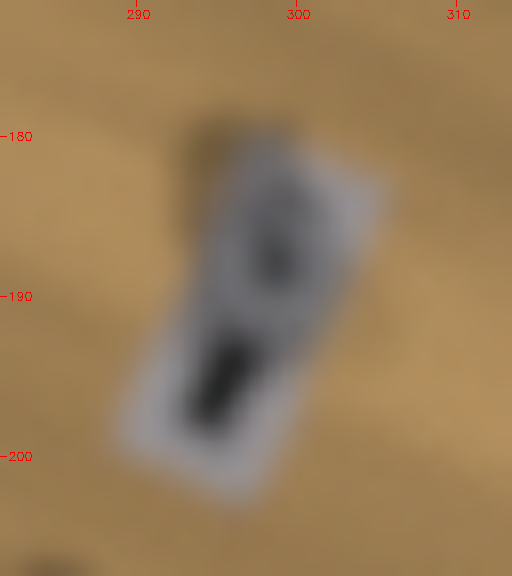

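Call:
carry_out(plan="-37 -14 -5 0;-37 -14 -5 0;-37 -14 -5 0;-37 -14 -5 0;-37 -14 -5 0;-37 -14 -5 0;-37 -14 -5 0;-37 -14 -5 0;-37 -14 -5 0;-37 -14 -5 0", jaw=50, force=60)

```text
clock: 0.93
tcp_pos: [0.4823, 0.2694, 0.3537]
eef_rot: [-0.0, 0.161, 0.987, -0.0]
contact_force: [-0.3, 1.0, 0.3]
width: 0.583
```

Call:
carry_out(plan="-37 -14 0 0;-37 -14 0 0;-37 -14 0 0;-36 -14 0 0;0 0 0 7;0 0 0 7;0 0 0 7;0 0 0 7;0 0 0 7;0 0 0 7")

```text
clock: 1.77
tcp_pos: [0.6027, 0.171, 0.353]
eef_rot: [-0.001, 0.507, 0.862, -0.0]
contact_force: [0.4, -0.1, -0.2]
width: 0.586
```

Call:
carry_out(plan="0 0 0 7;0 0 0 7;0 0 0 7;0 0 0 7;0 0 0 7;0 0 0 7;0 0 0 7;0 0 0 7;0 0 0 2;0 0 0 0")

```text
clock: 2.6
tcp_pos: [0.6027, 0.1711, 0.3531]
eef_rot: [-0.0, 0.86, 0.511, -0.001]
contact_force: [0.5, -0.0, -0.3]
width: 0.587
```

```bash
cat > st.py <<'E'
import numpy as np
from scipy.spatial.transform import Rotation as Ro
def st(s):
    q=s['eef_rot'];M=Ro.from_quat([q[1],q[2],q[3],q[0]]).as_matrix()
    h=np.arctan2(M[1,1],M[0,1]); 
    print('t',round(s['clock'],2),'tcp',(s['tcp_pos']*1e3).round(1),'h',round(h,4),'tilt',M[:2,2].round(4),'F',s['contact_force'].round(2),'w',round(s['width']*85.4,1),'j',s['joints'].round(2))
    return s['tcp_pos'],h
def rel(s,x,y,z,hh):
    p,h=st(s);d=(np.array([x,y])-p[:2])*1e3
    print('dx %.1f dy %.1f dz %.1f turn %.2f'%(d@[-np.sin(h),np.cos(h)],d@[np.cos(h),np.sin(h)],p[2]*1e3-z*1e3,np.degrees(h-hh)))
E
python3 -c "
from cell import r
from st import *
rel(r.state(),.602,.173,.2,-.50)"
```

```text
t 2.6 tcp [602.7 171.1 353.1] h -0.4988 tilt [-0.0015 -0.0002] F [ 0.47 -0.   -0.27] w 50.1 j [0.19 0.26 1.08 0.   1.81 0.68]
dx 1.4 dy -1.5 dz 153.1 turn 0.07
```

Call:
carry_out(plan="1 -1 34 0;0 0 34 0;0 0 34 0;0 0 34 0;0 0 34 0;0 0 0 0")

```text
clock: 3.1
tcp_pos: [0.5979, 0.1716, 0.174]
eef_rot: [-0.003, 0.859, 0.511, -0.008]
contact_force: [-1.4, -0.2, -2.0]
width: 0.586
```

```bash
python3 - <<'E'
from cell import r,capture
from st import *
rel(r.state(),.602,.173,.093,-.50)
from h import *
for n,b in(('side',(215,110,85,85)),('top',(160,140,80,85))):
    p,d=capture(n);crop(p,*b,7,n+'_1.png')
E
```

```text
t 3.1 tcp [597.9 171.6 174. ] h -0.4974 tilt [-0.0175 -0.0033] F [-1.42 -0.24 -2.04] w 50.0 j [0.19 0.31 1.37 0.   1.48 0.69]
dx 3.2 dy 2.9 dz 81.0 turn 0.15
```

View pics/side_1.png

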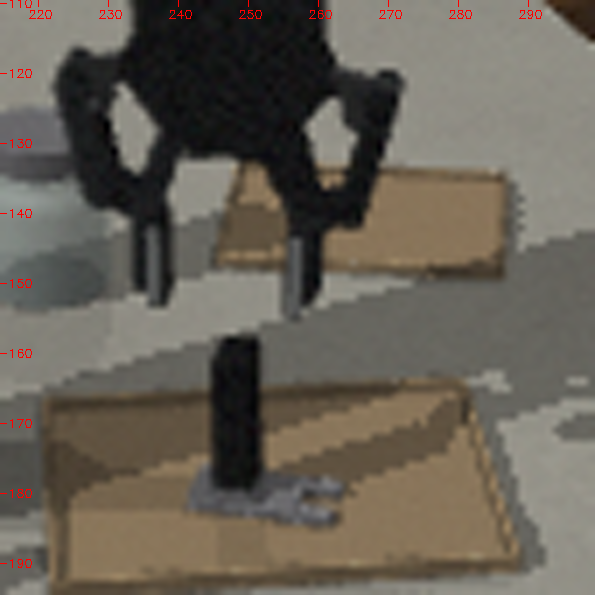

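The fingers, at (236,150) and (257,150), straddle the handle at (248,158) in the side view. I'll descend to grip height.

Call:
carry_out(plan="0 0 20 0;0 0 20 0;0 0 20 0;0 0 10 0;0 0 0 0;0 0 0 0")

```text
clock: 3.7
tcp_pos: [0.6034, 0.1727, 0.1159]
eef_rot: [0.0, 0.86, 0.511, 0.001]
contact_force: [-0.1, 1.0, 0.6]
width: 0.585
```

```bash
python3 -c "
from cell import r
from st import *
rel(r.state(),.602,.173,.093,-.505)"
```

```text
t 3.7 tcp [603.4 172.7 115.9] h -0.4981 tilt [0.0027 0.0006] F [-0.14  0.96  0.62] w 50.0 j [0.19 0.36 1.43 0.   1.35 0.69]
dx -0.4 dy -1.4 dz 22.9 turn 0.39
```

Call:
carry_out(plan="0 -1 11 0.4;0 0 11 0;0 0 0 0;0 0 0 0")

```text
clock: 4.03
tcp_pos: [0.6009, 0.1729, 0.0909]
eef_rot: [-0.0, 0.861, 0.508, -0.001]
contact_force: [0.1, 0.3, 0.5]
width: 0.584
```

Call:
carry_out(plan="0 0 0 0;0 0 0 0;0 0 0 0;0 0 0 0;0 0 0 0;0 0 0 0;0 0 0 0;0 0 0 0", jaw=5, force=70)

```text
clock: 4.7
tcp_pos: [0.6019, 0.173, 0.0926]
eef_rot: [0.0, 0.861, 0.508, 0.001]
contact_force: [0.5, 0.2, 2.1]
width: 0.202
```

```bash
python3 -c "
from cell import r
from st import *
rel(r.state(),.602,.173,.093,-.505)"
```

```text
t 4.7 tcp [601.9 173.   92.6] h -0.5054 tilt [0.0013 0.0003] F [0.52 0.18 2.13] w 17.3 j [0.19 0.38 1.45 0.   1.31 0.69]
dx 0.1 dy 0.1 dz -0.4 turn -0.02
```

Gripped at 17.3 mm. I'll lift, then carry the fork towards the clip.

Call:
carry_out(plan="0 0 -10 0;0 0 -20 0;0 0 -25 0;0 0 -25 0;0 0 -25 0;0 0 -15 0;0 0 0 0;0 0 0 0")

```text
clock: 5.37
tcp_pos: [0.6016, 0.173, 0.2127]
eef_rot: [0.0, 0.861, 0.508, 0.001]
contact_force: [-0.4, -0.1, -1.1]
width: 0.201
```

Call:
carry_out(plan="-15 -1 0 0;-30 -2 0 0;-33 -2 0 0;-33 -2 0 0;-33 -2 0 0;-33 -2 0 0;-33 -2 0 0;-33 -2 0 0;-25 -2 0 0;-11 0 0 4")

```text
clock: 6.2
tcp_pos: [0.4485, -0.0647, 0.2092]
eef_rot: [-0.002, 0.88, 0.476, -0.003]
contact_force: [0.8, 0.9, -1.9]
width: 0.202
```

Call:
carry_out(plan="0 0 20 0;0 0 20 0;0 0 15 0;0 0 0 0;0 0 0 0")

```text
clock: 6.62
tcp_pos: [0.4499, -0.0625, 0.1543]
eef_rot: [-0.002, 0.879, 0.477, -0.002]
contact_force: [-0.3, -0.0, -0.1]
width: 0.2
```

```bash
python3 - <<'E'
from cell import r,capture
from st import *
rel(r.state(),.452,-.063,.130,-.58)
from h import *
for n,b in(('side',(190,165,115,85)),('top',(240,160,100,85))):
    p,d=capture(n);np.savez(n+'2.npz',p=p);crop(p,*b,6.8,n+'_2.png')
st(r.state())
E
```

```text
t 6.62 tcp [449.9 -62.5 154.3] h -0.5752 tilt [-0.0059  0.0017] F [-0.31 -0.04 -0.1 ] w 17.1 j [-0.26 -0.04  1.81  0.    1.38  0.31]
dx 0.7 dy 2.0 dz 24.3 turn 0.27
t 6.72 tcp [451.6 -62.9 156.9] h -0.575 tilt [-0.0002  0.0002] F [ 0.85  0.05 -0.91] w 17.8 j [-0.26 -0.04  1.8   0.    1.38  0.31]
```

View pics/side_2.png

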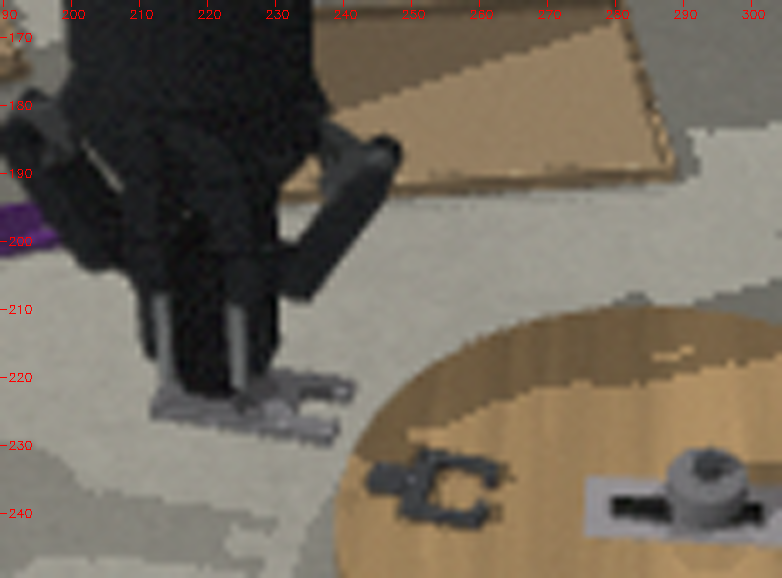

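View pics/top_2.png

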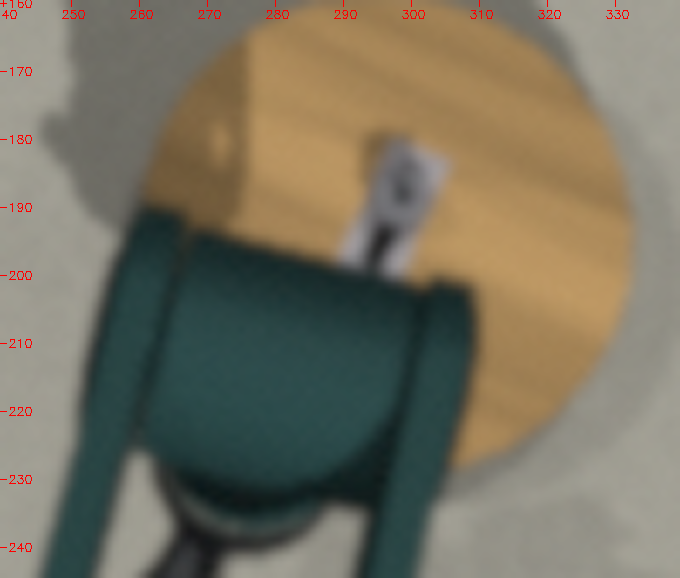

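The top view is blocked by the arm. In the side view the prong tips are at (241,222) and (239,229), and the clip tail is at (245,235). I'll overlay the model predicted from the TCP.

```bash
cat > ov.py <<'E'
from fit import *
def edges(P): # box 8 pts index xyz bits
    return [(a,b) for a in range(8) for b in range(a+1,8) if bin(a^b).count('1')==1]
def overlay(p,n,objs,b,f,name):
    x0,y0,w,h=b
    crop(p,x0,y0,w,h,f,name);c=cv2.imread('pics/'+name)
    for parts,col in objs:
        for P in parts:
            q=((proj(n,P)-[x0,y0]+.5)*f)
            if len(P)==8:
                for a,bb in edges(P):cv2.line(c,tuple(np.int32(q[a])),tuple(np.int32(q[bb])),col,1,cv2.LINE_AA)
            else: 
                k=len(P)//2
                for s in(q[:k],q[k:]):cv2.polylines(c,[np.int32(s)],True,col,1,cv2.LINE_AA)
    cv2.imwrite('pics/'+name,c)
E
python3 - <<'E'
from ov import *
p=np.load('side2.npz')['p']
overlay(p,'side',[(T(FOOT,.4516,-.0629,.0683,-.575),(0,255,0)),(T(CLIP,.5242,-.111,.04,-.583),(255,255,0)),(T(HEAD,.597,-.147,.04,-.456),(0,0,255))],(205,205,105,50),7.6,'ov2.png')
E
```

```text
(no output)
```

View pics/ov2.png

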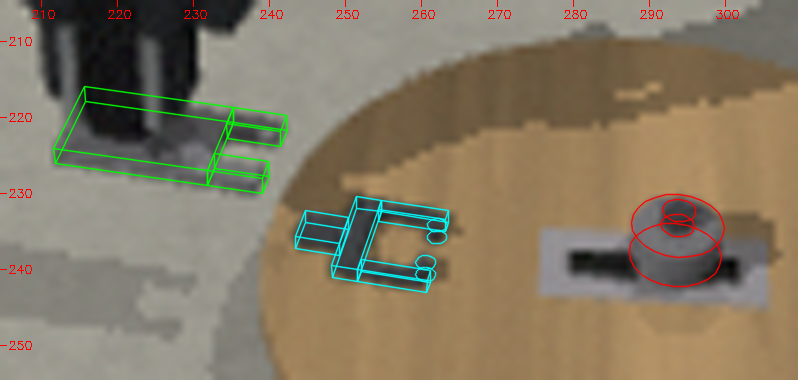

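Call:
carry_out(plan="0 0 10 0.4;0 0 10 0;0 0 5 0;0 0 0 0;0 0 0 0;0 0 0 0")

```text
clock: 7.22
tcp_pos: [0.4517, -0.063, 0.132]
eef_rot: [0.0, 0.88, 0.474, 0.0]
contact_force: [0.2, -0.2, -0.4]
width: 0.202
```

```bash
cat > look.py <<'E'
import sys
from cell import r,capture
from st import *
from ov import *
def look(name,clip,head=(.597,-.147),off=(0,0,0),b=(205,205,105,50),f=7.6):
    p,d=capture('side');np.savez(name+'.npz',p=p)
    q,h=st(r.state())
    overlay(p,'side',[],b,f,name+'_raw.png')
    overlay(p,'side',[(T(FOOT,q[0]+off[0],q[1]+off[1],q[2]-.0886,h+off[2]),(0,255,0))]+([(T(CLIP,clip[0],clip[1],.04,clip[2]),(255,255,0))] if clip else []),b,f,name+'.png')
    a=cv2.imread('pics/'+name+'_raw.png');c=cv2.imread('pics/'+name+'.png');
    cv2.imwrite('pics/'+name+'_st.png',np.vstack([a[:290],c[:290]]))
    return p,q,h
E
python3 - <<'E'
from look import *
look('s3',(.5242,-.111,-.583),b=(205,212,105,40))
rel(r.state(),.452,-.063,.130,-.58)
E
```

```text
t 7.27 tcp [451.8 -63.  132.3] h -0.582 tilt [ 0.0008 -0.0001] F [ 0.45  0.04 -1.47] w 16.9 j [-0.26 -0.02  1.83  0.    1.33  0.32]
t 7.27 tcp [451.8 -63.  132.3] h -0.582 tilt [ 0.0008 -0.0001] F [ 0.45  0.04 -1.47] w 16.9 j [-0.26 -0.02  1.83  0.    1.33  0.32]
dx 0.1 dy 0.1 dz 2.3 turn -0.12
```

View pics/s3_st.png

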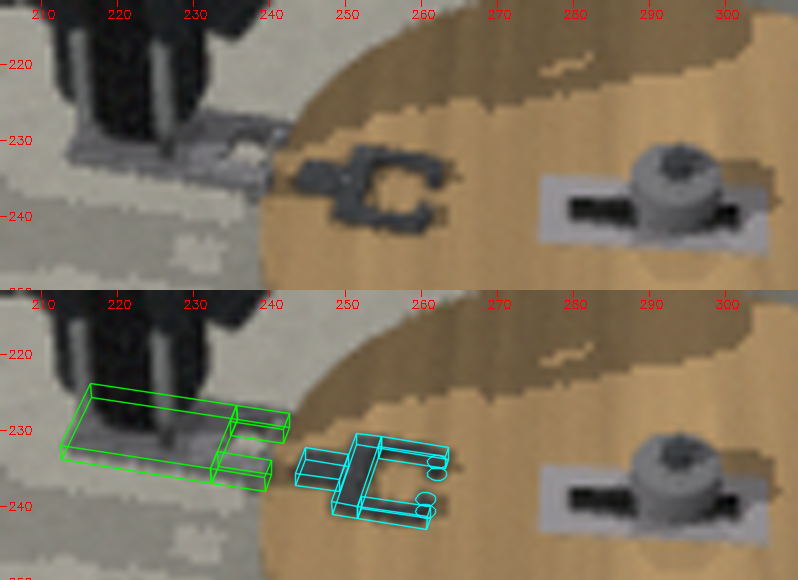

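Call:
carry_out(plan="0 0 1 0;0 0 0 0;0 0 0 0")

```text
clock: 7.52
tcp_pos: [0.4517, -0.063, 0.1311]
eef_rot: [0.0, 0.88, 0.474, 0.0]
contact_force: [0.5, -0.1, -1.9]
width: 0.198
```

Call:
carry_out(plan="0 0 1 0;0 0 0 0;0 0 0 0")

```text
clock: 7.77
tcp_pos: [0.4515, -0.0629, 0.1298]
eef_rot: [-0.0, 0.88, 0.474, -0.0]
contact_force: [-0.2, 0.1, -2.1]
width: 0.199
```

Call:
carry_out(plan="0 0 0.7 0;0 0 0 0;0 0 0 0")

```text
clock: 8.02
tcp_pos: [0.4515, -0.0629, 0.1291]
eef_rot: [-0.0, 0.88, 0.474, -0.0]
contact_force: [-1.0, 0.2, -1.6]
width: 0.2
```

```bash
cat > ff.py <<'E'
from fit import *
import sys
PL=[cyl(0,0,115,0,40,n=90)]
PLC=(.580,-.143)
def forkfit(p,q0,zf,win=(226,216,22,24),clip=None):
    x0,y0,w,h=win;C=p[y0:y0+h,x0:x0+w].astype(float)
    pl=mask('side',T(PL,*PLC,0,0),win,blur=.5)
    base=[pl]+([mask('side',T(CLIP,clip[0],clip[1],.04,clip[2]),win,blur=.5)] if clip else [])
    def cost(q):
        f=mask('side',T(FOOT,q[0]/1e3,q[1]/1e3,zf,q[2]/30),win,blur=.5)
        ms=[m*(1-f) for m in base]+[f]
        return sum(resid(C[:,:,k],ms)[0] for k in range(3))
    q=np.array([q0[0]*1e3,q0[1]*1e3,q0[2]*30])
    o=minimize(cost,q,method='Nelder-Mead',options=dict(initial_simplex=q+np.array([[-2,-2,-1],[5,0,0],[0,5,0],[0,0,3]])))
    print('forkfit',o.x[:2].round(2),(o.x[2]/30).round(3),o.fun.round(3),'init',cost(q).round(3))
    d=o.x[:2]-q[:2];a=q0[2];print(' offset fwd %.2f left %.2f'%(d@[np.cos(a),np.sin(a)],d@[-np.sin(a),np.cos(a)]))
    return o.x
E
python3 - <<'E'
from look import *
from ff import *
p=np.load('s3.npz')['p']
# platter centre fit in side
C=p[200:290,230:345].astype(float);s=C[:,:,0]-C[:,:,2]
win=(230,200,115,90)
o=minimize(lambda q:resid(s,[mask('side',T(PL,q[0]/1e3,q[1]/1e3,0,0),win,ss=4)])[0],[580,-143],method='Nelder-Mead');print('platter',o.x,o.fun)
forkfit(p,(.4518,-.063,-.582),.0434,clip=(.5242,-.111,-.583))
look('s4',(.5242,-.111,-.583),b=(205,212,105,40))
E
```

```text
platter [ 595.74337304 -118.91228572] 0.3621679039522774
forkfit [449.84 -55.39] -0.674 1.327 init 1.453
 offset fwd -5.82 left 5.28
t 8.07 tcp [451.6 -62.9 129.2] h -0.5821 tilt [-0.      0.0001] F [-0.45 -0.79 -0.66] w 17.2 j [-0.26 -0.02  1.84  0.    1.32  0.32]
```

Call:
carry_out(plan="0 0 0.5 0;0 0 0 0;0 0 0 0")

```text
clock: 8.32
tcp_pos: [0.4515, -0.0629, 0.1286]
eef_rot: [-0.0, 0.88, 0.474, -0.0]
contact_force: [-0.7, -0.6, -1.5]
width: 0.201
```

Call:
carry_out(plan="0 0 0.5 0;0 0 0 0;0 0 0 0")

```text
clock: 8.57
tcp_pos: [0.4517, -0.063, 0.1285]
eef_rot: [0.0, 0.88, 0.474, 0.0]
contact_force: [-1.1, -0.2, 2.0]
width: 0.2
```

View pics/s4_st.png

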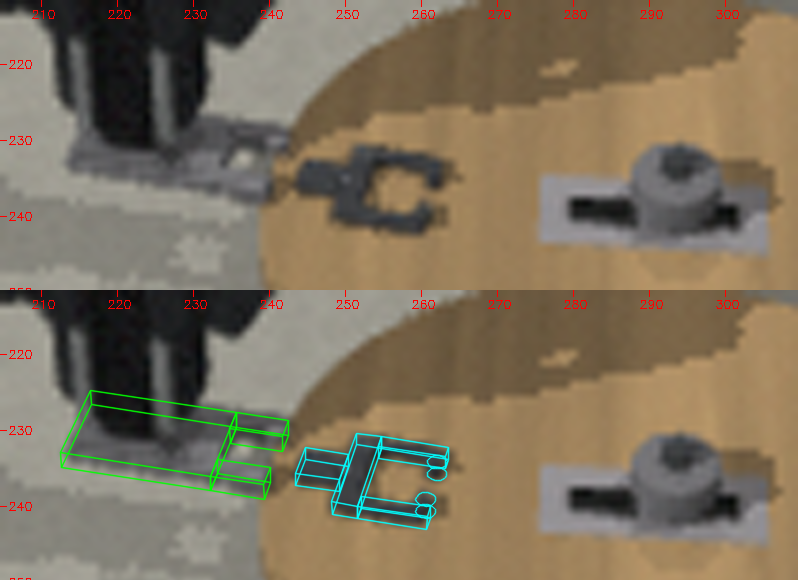

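Touch was felt at TCP z 128.5, so the height calibration agrees. I'll back off 1 mm and measure the lateral offset of fork against clip.

Call:
carry_out(plan="0 0 -1 0;0 0 0 0")

```text
clock: 8.73
tcp_pos: [0.4516, -0.063, 0.1292]
eef_rot: [0.0, 0.88, 0.474, 0.0]
contact_force: [-0.1, -0.1, -1.2]
width: 0.202
```

```bash
python3 - <<'E'
from look import *
p=np.load('s4.npz')['p']
q=np.array([.4516,-.0629]);h=-.582;f=np.array([np.cos(h),np.sin(h)]);l=np.array([-f[1],f[0]])
print(proj('side',[[*q,.0406],[*(q+.01*f),.0406],[*(q+.01*l),.0406],[*q,.0506]]))
ims=[]
for i,(a,b) in enumerate([(0,0),(.5,2),(.5,4)]):
    w=q+a/1e3*f+b/1e3*l
    overlay(p,'side',[(T(FOOT,*w,.0406,h),(0,255,0))] ,(208,220,50,24),15,'x.png');ims.append(cv2.imread('pics/x.png'))
cv2.imwrite('pics/x0.png',np.vstack(ims[:2])[:, :]);overlay(p,'side',[],(208,220,50,24),15,'x2.png')
cv2.imwrite('pics/x1.png',np.vstack([cv2.imread('pics/x2.png'),ims[2]]))
E
```

```text
[[222.64408547 231.87619793]
 [226.68074112 232.50429371]
 [223.87091833 229.14333791]
 [222.41341475 228.7209213 ]]
```

View pics/x0.png

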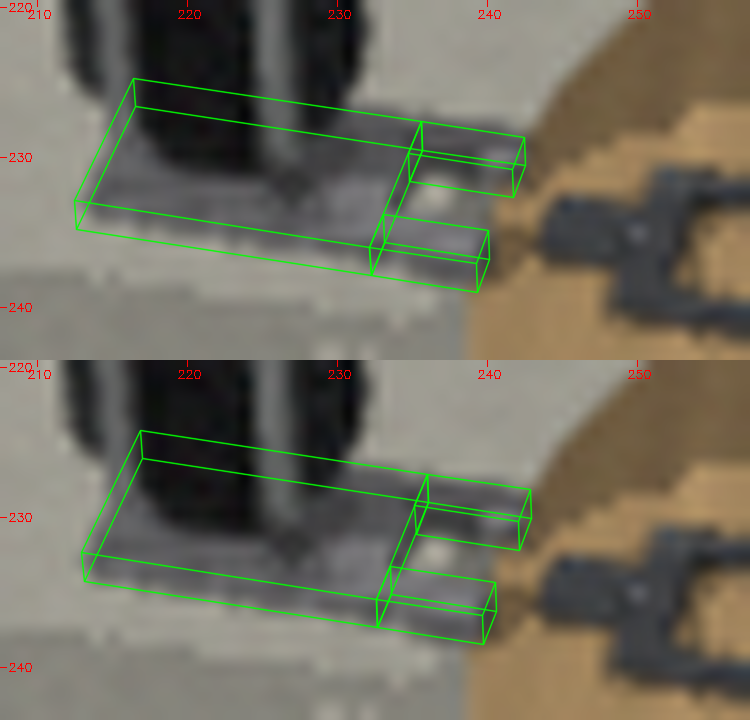

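View pics/x1.png

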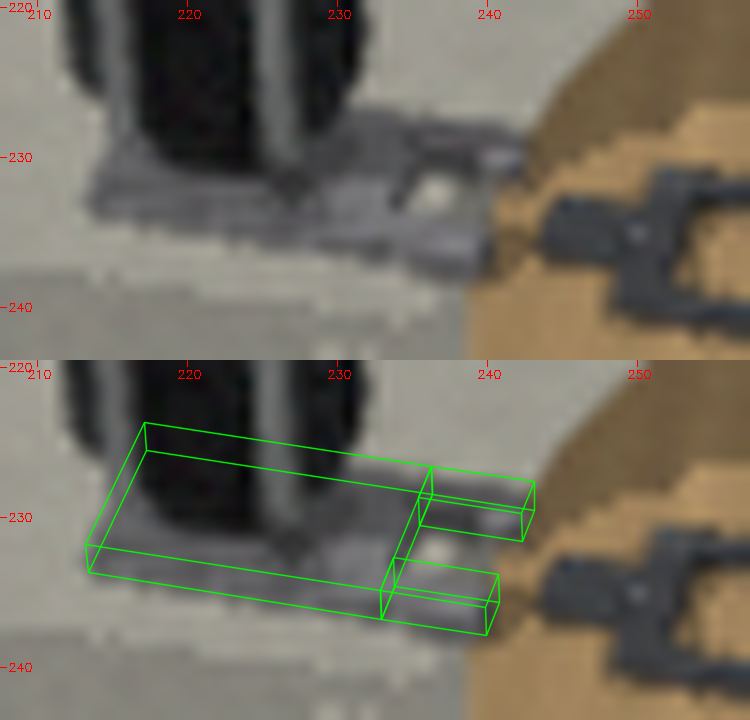

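```bash
python3 - <<'E'
from look import *
p=np.load('s4.npz')['p']
overlay(p,'side',[],(236,222,40,24),18,'x2.png')
overlay(p,'side',[(T(CLIP,.5242,-.111,.04,-.583),(0,255,0))],(236,222,40,24),18,'x3.png')
a=np.vstack([cv2.imread('pics/x2.png'),cv2.imread('pics/x3.png')]);cv2.imwrite('pics/x4.png',cv2.resize(a,None,fx=.69,fy=.69,interpolation=cv2.INTER_AREA))
E
```

```text
(no output)
```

View pics/x4.png

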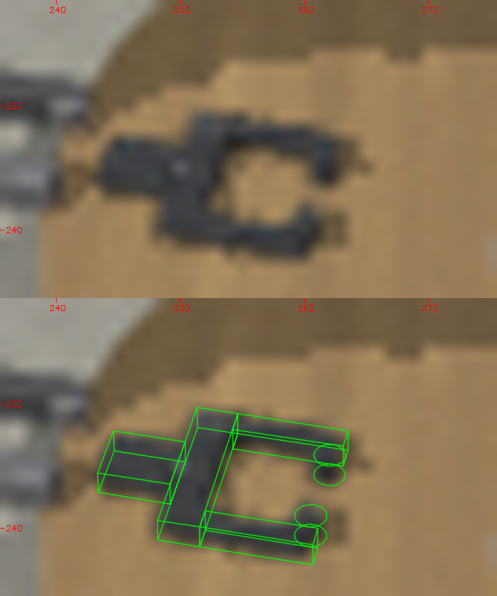

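Comparing fork and clip in the same view, the clip lies about 3 mm to the right of the fork axis. I'll shift right and forward, then look again.

Call:
carry_out(plan="-3 0 0 -1;0 3 0 0;0 0 0 0;0 0 0 0")

```text
clock: 9.07
tcp_pos: [0.4525, -0.0672, 0.1291]
eef_rot: [-0.0, 0.876, 0.482, 0.0]
contact_force: [0.7, -0.3, -2.2]
width: 0.197
```

```bash
cat > z.py <<'E'
from look import *
def zz(name,b=(226,220,44,26),f=18):
    p,d=capture('side');np.savez(name+'.npz',p=p);st(r.state());crop(p,*b,f,name+'.png')
    return p
E
python3 - <<'E'
from z import *
zz('z5')
E
```

```text
t 9.12 tcp [452.5 -67.1 129.1] h -0.5649 tilt [-0.0002  0.0002] F [ 0.23  0.13 -1.9 ] w 17.3 j [-0.27 -0.01  1.83  0.    1.32  0.29]
```

View pics/z5.png

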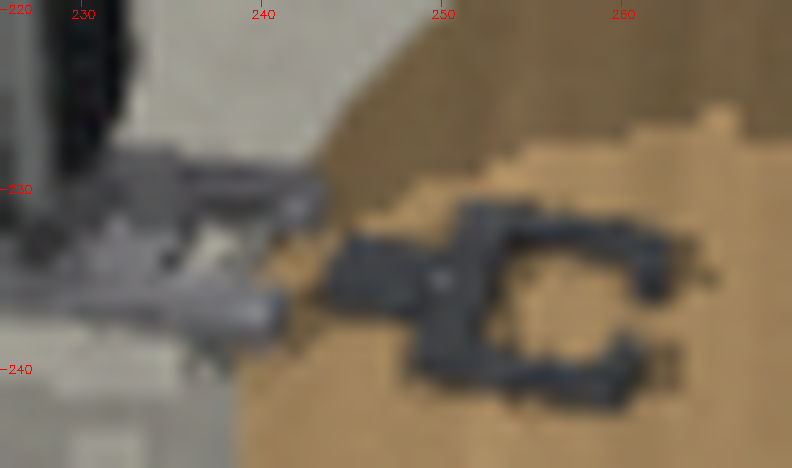

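```bash
cat > cf.py <<'E'
from fit import *
def chroma(p):
    p=p.astype(float); return (p[:,:,0]-p[:,:,2])/(p.sum(2)+1)
def clipc(p,q0,win=(242,225,25,22),blur=.4):
    C=chroma(p)[win[1]:win[1]+win[3],win[0]:win[0]+win[2]]
    best=None
    for dz in (.04,):
      for da in(-.1,0,.1):
        q=np.array([q0[0]*1e3,q0[1]*1e3,(q0[2]+da)*30])
        o=minimize(lambda q:resid(C,[mask('side',T(CLIP,q[0]/1e3,q[1]/1e3,dz,q[2]/30),win,blur=blur)])[0],q,method='Nelder-Mead',options=dict(initial_simplex=q+np.array([[-2,-2,-1],[4,0,0],[0,4,0],[0,0,3]])))
        if best is None or o.fun<best.fun:best=o
    print('clipc',best.x[:2].round(2),(best.x[2]/30).round(3),best.fun.round(3)); return np.array([best.x[0]/1e3,best.x[1]/1e3,best.x[2]/30])
E
python3 - <<'E'
from cf import *
from ov import *
p0=np.load('side0.npz')['p'];p=np.load('z5.npz')['p']
for b in(.3,.6): clipc(p0,(.524,-.111,-.58),win=(240,225,28,22),blur=b)
q=clipc(np.load('s3.npz')['p'],(.524,-.111,-.58),win=(244,228,22,17))
q=clipc(p,(.524,-.111,-.58),win=(244,228,22,17))
f=(.4525,-.0671,-.565);c,s=np.cos(f[2]),np.sin(f[2])
w=(f[0]+.0007*c-.0023*s,f[1]+.0007*s+.0023*c)
overlay(p,'side',[(T(FOOT,*w,.0406,f[2]),(0,255,0)),(T(CLIP,*q[:2],.04,q[2]),(255,255,0))],(226,220,44,26),18,'x5.png')
d=q[:2]-w;print('rel fwd',d@[c,s]*1e3,'left',d@[-s,c]*1e3)
E
```

```text
clipc [ 523.99 -110.05] -0.566 0.24
clipc [ 523.82 -110.45] -0.566 0.249
clipc [ 523.85 -110.05] -0.567 0.114
clipc [ 523.96 -110.1 ] -0.566 0.113
rel fwd 82.68124277136198 left -0.3537759821405253
```

View pics/x5.png

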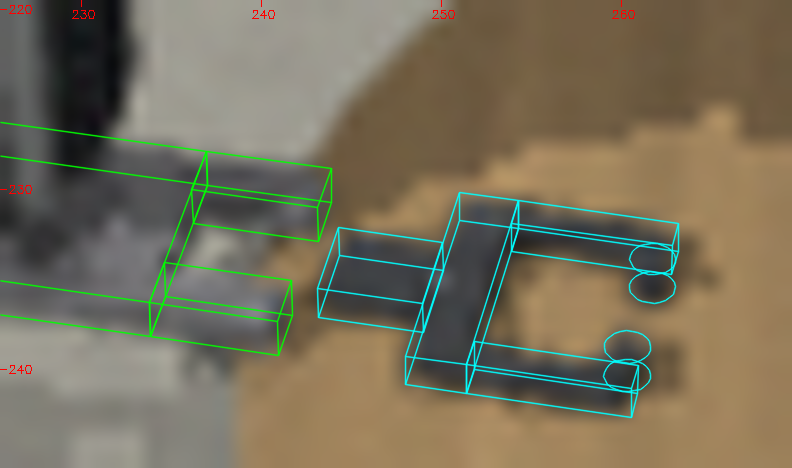

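Call:
carry_out(plan="-0.7 2 0 0;0 2 0 0;0 2 0 0;0 2 0 0;0 0 0 0;0 0 0 0")

```text
clock: 9.62
tcp_pos: [0.459, -0.072, 0.1292]
eef_rot: [-0.0, 0.876, 0.482, 0.0]
contact_force: [0.8, 0.5, -1.0]
width: 0.2
```

```bash
python3 - <<'E'
from z import *
zz('z6')
E
```

```text
t 9.67 tcp [458.9 -71.9 129.2] h -0.5647 tilt [-0.0001  0.0002] F [-0.36  0.02 -0.64] w 17.2 j [-0.28  0.    1.82  0.    1.32  0.29]
```

View pics/z6.png

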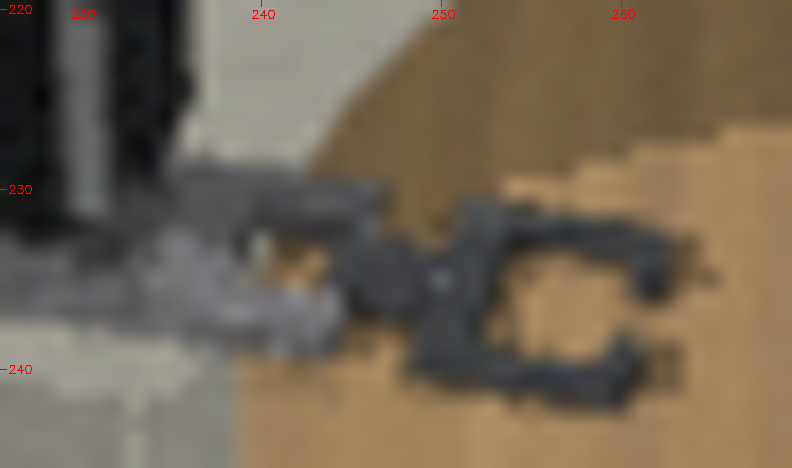

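The tail is entering the slot, with prong tips at (246.5,230.5) and (244.3,237), and the clip hasn't moved. Going on.

Call:
carry_out(plan="0 2 0 0;0 2 0 0;0 2 0 0;0 0 0 0;0 0 0 0")

```text
clock: 10.08
tcp_pos: [0.464, -0.0752, 0.1292]
eef_rot: [-0.0, 0.876, 0.482, 0.0]
contact_force: [1.1, 0.0, -0.7]
width: 0.201
```

```bash
python3 - <<'E'
from z import *
zz('z7')
E
```

```text
t 10.13 tcp [463.9 -75.2 129.2] h -0.5648 tilt [-0.0001  0.0002] F [-0.27  0.19 -0.91] w 17.0 j [-0.28  0.02  1.8   0.    1.32  0.28]
```

View pics/z7.png

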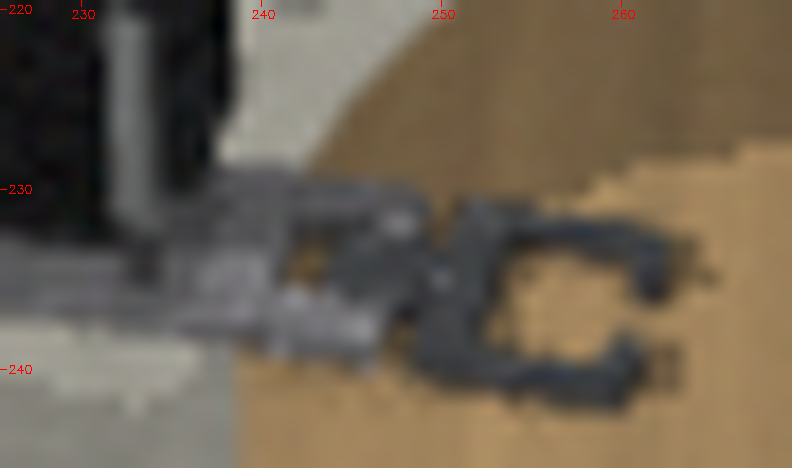

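```bash
cat > sp.py <<'E'
from cf import *
def spfit(p,n,win,blur):
    C=chroma(p)[win[1]:win[1]+win[3],win[0]:win[0]+win[2]]
    def parts(q):
        cx,cy,a,L,Wd,s,l=q; a=a/30
        P=T([box(-L/2,L/2,-Wd/2,Wd/2,0,.3)],cx/1e3,cy/1e3,.04,a)
        c,sn=np.cos(a),np.sin(a)
        H=T(HEAD+[cyl(0,0,8,0,6.5)],(cx+s*c-l*sn)/1e3,(cy+s*sn+l*c)/1e3,.04,a); return P+H
    best=None
    for q0 in([594,-146,-.45*30,72,28,2,0],[594,-146,-.5*30,68,26,6,0]):
        o=minimize(lambda q:resid(C,[mask(n,parts(q),win,blur=blur)])[0],q0,method='Nelder-Mead',options=dict(maxiter=3000,xatol=.01,fatol=1e-6,initial_simplex=np.array(q0)+np.vstack([np.zeros(7),np.diag([3,3,2,4,3,4,2.])])))
        if best is None or o.fun<best.fun:best=o
    q=best.x;a=q[2]/30;c,s=np.cos(a),np.sin(a)
    print(n,'plate',q[:2].round(2),'yaw',a.round(4),'L,W',q[3:5].round(1),'head s,l',q[5:].round(2),'fun',best.fun.round(3),'spindle',(q[0]+q[5]*c-q[6]*s).round(2),(q[1]+q[5]*s+q[6]*c).round(2))
E
python3 - <<'E'
from sp import *
for b in(.3,.6): spfit(np.load('side0.npz')['p'],'side',(270,224,44,28),b)
spfit(np.load('top0.npz')['p'],'top',(284,174,28,34),.9)
E
```

```text
side plate [ 591.6  -143.88] yaw -0.4377 L,W [69.8 29.3] head s,l [ 5.98 -1.95] fun 0.011 spindle 596.19 -148.18
side plate [ 591.67 -143.73] yaw -0.4451 L,W [69.5 29.5] head s,l [ 6.17 -2.04] fun 0.017 spindle 596.36 -148.22
top plate [ 593.98 -143.95] yaw -0.4328 L,W [71.2 30.4] head s,l [4.52 0.49] fun 0.005 spindle 598.29 -145.4
```

Call:
carry_out(plan="0 2 0 0;0 2 0 0;-2.6 1.5 0 -1.8;-2.6 1.5 0 -1.8;-2.6 1.5 0 -1.8;-2.7 1.5 0 -1.8;0 2 0 0;0 2 0 0;0 0 0 0;0 0 0 0")

```text
clock: 10.97
tcp_pos: [0.4711, -0.091, 0.1292]
eef_rot: [-0.0, 0.844, 0.536, 0.0]
contact_force: [0.1, 0.7, -0.5]
width: 0.2
```

```bash
python3 - <<'E'
from z import *
from cf import *
p=zz('z8',b=(234,220,44,26))
clipc(p,(.534,-.115,-.45),win=(251,228,20,18))
E
```

```text
t 11.02 tcp [471.  -91.  129.2] h -0.4392 tilt [0.     0.0002] F [-0.53 -0.34 -1.22] w 17.7 j [-0.31  0.04  1.78  0.    1.32  0.13]
clipc [ 532.02 -116.16] -0.462 0.209
```

View pics/z8.png

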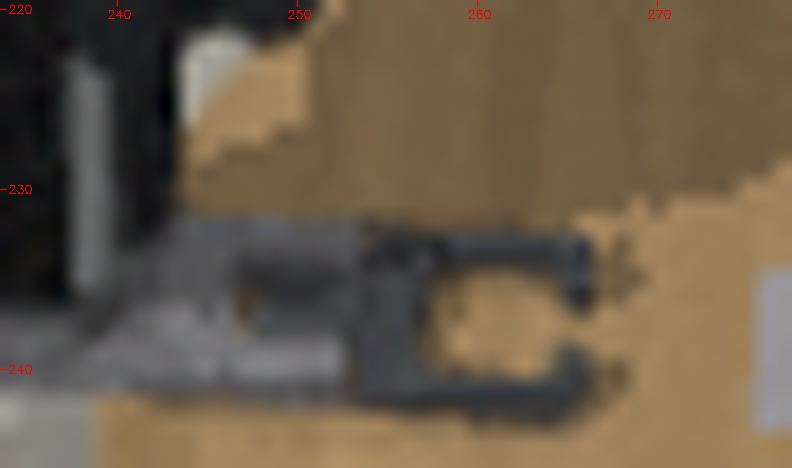

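The clip now sits in the fork and is aligned: lateral error about 0 mm, yaw about right. I'll push forward.

Call:
carry_out(plan="0 3 0 0;0 3 0 0;0 3 0 0;0 3 0 0;0 3 0 0;0 3 0 0;0 2 0 0;0 0 0 0;0 0 0 0")

```text
clock: 11.77
tcp_pos: [0.4891, -0.0996, 0.1291]
eef_rot: [-0.0, 0.844, 0.536, 0.0]
contact_force: [0.6, 0.2, -1.0]
width: 0.202
```

```bash
python3 - <<'E'
from z import *
from cf import *
p=zz('z9',b=(245,222,62,28),f=12.5)
q=clipc(p,(.551,-.125,-.44),win=(258,228,18,20));d=q[:2]*1e3-[591.6,-143.85];print(d@[.9056,-.4241],d@[.4241,.9056])
E
```

```text
t 11.82 tcp [489.  -99.6 129.1] h -0.439 tilt [-0.0001  0.0001] F [-0.68 -0.03 -0.21] w 17.2 j [-0.31  0.08  1.74  0.    1.33  0.12]
clipc [ 550.34 -124.19] -0.399 0.249
-45.7055458853205 0.3097346936562082
```

View pics/z9.png

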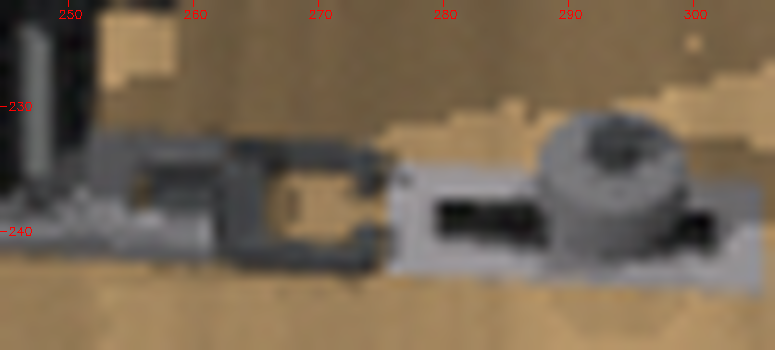

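Call:
carry_out(plan="0 3 0 0;0 3 0 0;0 3 0 0;0 3 0 0;0 3 0 0;0 3 0 0;0 3 0 0;0 3 0 0;0 0 0 0;0 0 0 0")

```text
clock: 12.65
tcp_pos: [0.5109, -0.1098, 0.1292]
eef_rot: [-0.0, 0.844, 0.536, 0.0]
contact_force: [-0.0, -0.7, -1.6]
width: 0.199
```

```bash
python3 - <<'E'
from z import *
p=zz('z10',b=(252,222,62,28),f=12.5)
E
```

```text
t 12.7 tcp [ 510.8 -109.8  129.2] h -0.439 tilt [-0.0001  0.0002] F [ 0.41 -1.18 -1.28] w 17.2 j [-0.32  0.13  1.68  0.    1.33  0.12]
```

View pics/z10.png

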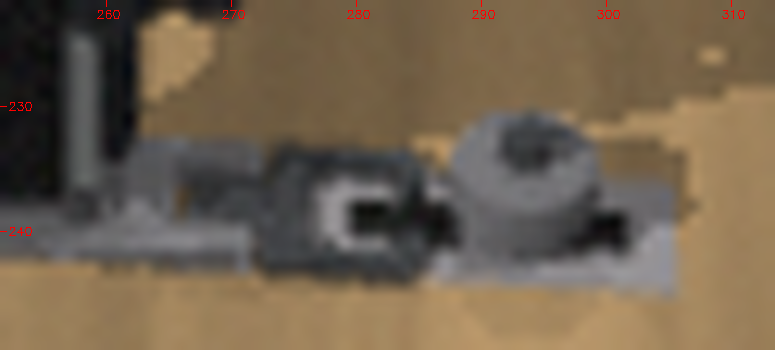

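Call:
carry_out(plan="0 1.5 0 0;0 1.5 0 0;0 1.5 0 0;0 1.5 0 0;0 0 0 0")

```text
clock: 13.12
tcp_pos: [0.5165, -0.1125, 0.1293]
eef_rot: [0.0, 0.844, 0.536, 0.0]
contact_force: [0.4, -1.4, -0.6]
width: 0.2
```

Call:
carry_out(plan="0 1 0 0;0 1 0 0;0 0 0 0")

```text
clock: 13.37
tcp_pos: [0.5182, -0.1133, 0.1292]
eef_rot: [0.0, 0.844, 0.536, 0.0]
contact_force: [-0.2, -0.6, -1.8]
width: 0.197
```

Call:
carry_out(plan="0 1 0 0;0 1 0 0;0 0 0 0")

```text
clock: 13.62
tcp_pos: [0.5199, -0.1141, 0.1292]
eef_rot: [-0.0, 0.844, 0.536, 0.0]
contact_force: [0.3, 0.4, -0.8]
width: 0.201
```

```bash
python3 - <<'E'
from z import *
p=zz('z11',b=(252,222,62,28),f=12.5)
E
```

```text
t 13.67 tcp [ 519.9 -114.   129.2] h -0.439 tilt [0.0001 0.    ] F [ 0.21  0.25 -1.18] w 17.3 j [-0.32  0.15  1.66  0.    1.33  0.12]
```

View pics/z11.png

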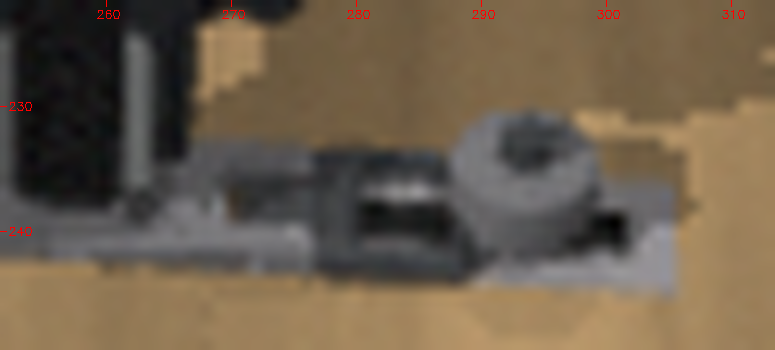

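Call:
carry_out(plan="0 1 0 0;0 1 0 0;0 0 0 0")

```text
clock: 13.92
tcp_pos: [0.5212, -0.1145, 0.1289]
eef_rot: [-0.001, 0.844, 0.536, -0.0]
contact_force: [-1.3, 0.9, -1.3]
width: 0.199
```

Call:
carry_out(plan="0 1 0 0;0 1 0 0;0 0 0 0")

```text
clock: 14.17
tcp_pos: [0.5233, -0.1156, 0.1289]
eef_rot: [-0.0, 0.844, 0.536, -0.0]
contact_force: [-2.4, 1.8, -2.1]
width: 0.204
```

Call:
carry_out(plan="0 1 0 0;0 1 0 0;0 0 0 0")

```text
clock: 14.42
tcp_pos: [0.5253, -0.1166, 0.129]
eef_rot: [-0.0, 0.844, 0.536, -0.0]
contact_force: [-1.9, 2.2, -1.2]
width: 0.2
```

Call:
carry_out(plan="0 1 0 0;0 1 0 0;0 0 0 0")

```text
clock: 14.67
tcp_pos: [0.5272, -0.1175, 0.1292]
eef_rot: [0.0, 0.844, 0.536, 0.0]
contact_force: [-1.6, 0.7, -1.0]
width: 0.199
```

```bash
python3 - <<'E'
from z import *
p=zz('z12',b=(252,222,62,28),f=12.5)
E
```

```text
t 14.72 tcp [ 527.2 -117.5  129.2] h -0.4391 tilt [ 0.0003 -0.0001] F [-2.04  2.11 -1.38] w 17.0 j [-0.32  0.17  1.64  0.    1.34  0.11]
```

View pics/z12.png

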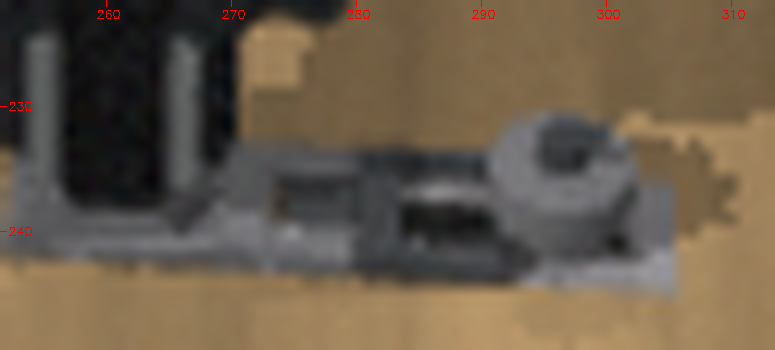

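Call:
carry_out(plan="0 0.5 0 0;0 0.5 0 0;0 0.5 0 0;0 0.5 0 0")

```text
clock: 15.05
tcp_pos: [0.5289, -0.1183, 0.1292]
eef_rot: [-0.0, 0.844, 0.536, 0.0]
contact_force: [-2.0, 0.9, -1.5]
width: 0.198
```

Call:
carry_out(plan="0 0.5 0 0;0 0.5 0 0;0 0.5 0 0;0 0.5 0 0")

```text
clock: 15.38
tcp_pos: [0.5307, -0.1191, 0.1292]
eef_rot: [-0.0, 0.844, 0.536, 0.0]
contact_force: [-1.0, 1.0, -1.5]
width: 0.2
```

Call:
carry_out(plan="0 0.5 0 0;0 0.5 0 0;0 0.5 0 0;0 0.5 0 0")

```text
clock: 15.72
tcp_pos: [0.5323, -0.1199, 0.1291]
eef_rot: [-0.0, 0.844, 0.536, -0.0]
contact_force: [-3.5, 2.0, -1.1]
width: 0.2
```

Call:
carry_out(plan="0 0.5 0 0;0 0.5 0 0")

```text
clock: 15.88
tcp_pos: [0.5335, -0.1204, 0.1292]
eef_rot: [0.0, 0.844, 0.536, 0.0]
contact_force: [-2.1, 1.5, -1.9]
width: 0.199
```

Call:
carry_out(plan="0 0.5 0 0;0 0.5 0 0")

```text
clock: 16.05
tcp_pos: [0.5346, -0.121, 0.1294]
eef_rot: [0.0, 0.844, 0.536, 0.0]
contact_force: [-2.2, 1.5, -0.6]
width: 0.2
```

```bash
python3 - <<'E'
from z import *
p=zz('z13',b=(256,222,62,28),f=12.5)
E
```

```text
t 16.1 tcp [ 534.7 -121.1  129.4] h -0.4391 tilt [ 0.0012 -0.0004] F [-1.89  1.7  -1.72] w 16.9 j [-0.33  0.18  1.62 -0.    1.34  0.11]
```

View pics/z13.png

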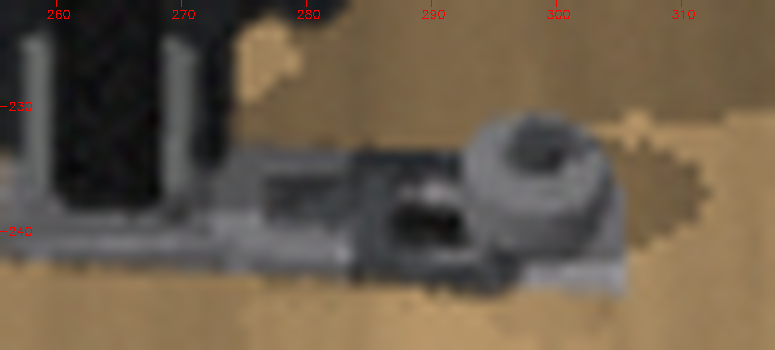

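Call:
carry_out(plan="0 0.5 0 0;0 0.5 0 0")

```text
clock: 16.27
tcp_pos: [0.5355, -0.1214, 0.1294]
eef_rot: [0.0, 0.844, 0.536, 0.0]
contact_force: [-1.6, 0.4, -1.3]
width: 0.2
```

Call:
carry_out(plan="0 0.5 0 0;0 0.5 0 0")

```text
clock: 16.43
tcp_pos: [0.5363, -0.1218, 0.1293]
eef_rot: [0.0, 0.844, 0.536, 0.0]
contact_force: [-1.7, 0.9, -2.1]
width: 0.201
```

Call:
carry_out(plan="0 0.5 0 0;0 0.5 0 0")

```text
clock: 16.6
tcp_pos: [0.5373, -0.1222, 0.1294]
eef_rot: [0.0, 0.844, 0.536, 0.0]
contact_force: [-0.9, 1.2, -0.8]
width: 0.2
```

```bash
python3 - <<'E'
from z import *
p=zz('z14',b=(256,222,62,28),f=12.5)
E
```

```text
t 16.65 tcp [ 537.4 -122.3  129.4] h -0.4391 tilt [ 0.0009 -0.0003] F [-1.32  0.75 -1.71] w 16.9 j [-0.33  0.19  1.61 -0.    1.34  0.11]
```

View pics/z14.png

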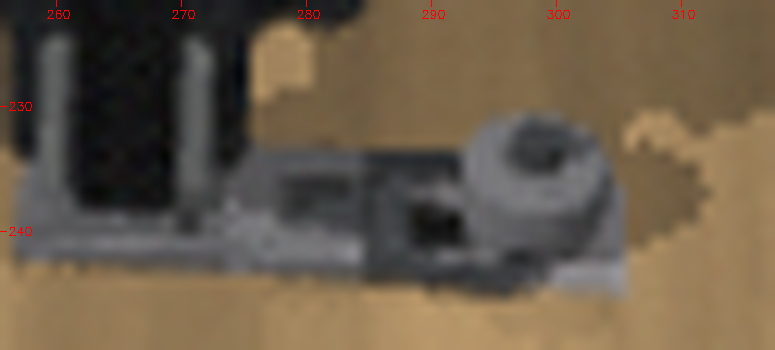

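The spindle head stays at (298.3,233), so it is on its stop and the lips are on the flats. By geometry there are about 9 mm to go, in small steps.

Call:
carry_out(plan="0 0.5 0 0;0 0.5 0 0")

```text
clock: 16.82
tcp_pos: [0.538, -0.1226, 0.1293]
eef_rot: [0.0, 0.844, 0.536, 0.0]
contact_force: [-1.3, 1.1, -0.7]
width: 0.202
```

Call:
carry_out(plan="0 0.5 0 0;0 0.5 0 0")

```text
clock: 16.98
tcp_pos: [0.5388, -0.1229, 0.1292]
eef_rot: [-0.0, 0.844, 0.536, 0.0]
contact_force: [-1.0, 0.9, -1.8]
width: 0.201
```

Call:
carry_out(plan="0 0.5 0 0;0 0.5 0 0")

```text
clock: 17.15
tcp_pos: [0.5398, -0.1234, 0.1292]
eef_rot: [-0.0, 0.844, 0.536, 0.0]
contact_force: [-2.1, 0.9, -1.2]
width: 0.202
```

Call:
carry_out(plan="0 0.5 0 0;0 0.5 0 0")

```text
clock: 17.32
tcp_pos: [0.5407, -0.1238, 0.1292]
eef_rot: [-0.0, 0.844, 0.536, 0.0]
contact_force: [-0.9, 0.6, -1.3]
width: 0.204
```

```bash
python3 - <<'E'
from z import *
p=zz('z15',b=(256,222,62,28),f=12.5)
E
```

```text
t 17.37 tcp [ 540.8 -123.9  129.2] h -0.439 tilt [ 0.0003 -0.0001] F [ 0.26  0.77 -1.88] w 17.0 j [-0.33  0.2   1.6   0.    1.34  0.11]
```

View pics/z15.png

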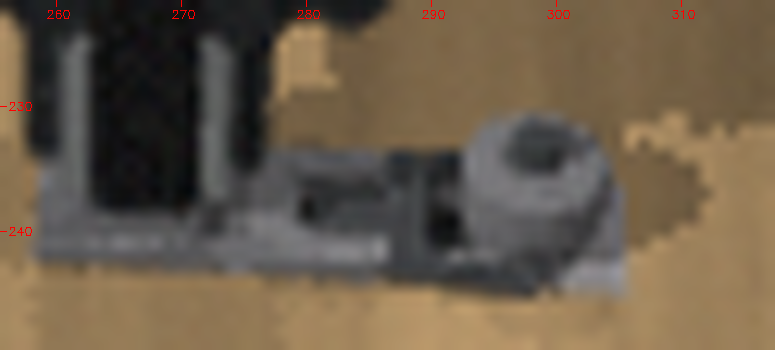

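Head still at 298.3, shoulder now at 286, about 5 mm left. Continuing.

Call:
carry_out(plan="0 0.5 0 0;0 0.5 0 0")

```text
clock: 17.53
tcp_pos: [0.5416, -0.1242, 0.1292]
eef_rot: [-0.0, 0.844, 0.536, 0.0]
contact_force: [-1.6, 1.7, -0.6]
width: 0.198
```

Call:
carry_out(plan="0 0.5 0 0;0 0.5 0 0")

```text
clock: 17.7
tcp_pos: [0.5425, -0.1246, 0.1292]
eef_rot: [-0.0, 0.844, 0.536, 0.0]
contact_force: [-1.0, 0.6, -1.9]
width: 0.198
```

Call:
carry_out(plan="0 0.5 0 0;0 0 0 0")

```text
clock: 17.87
tcp_pos: [0.5431, -0.125, 0.1293]
eef_rot: [0.0, 0.844, 0.536, 0.0]
contact_force: [0.2, 0.7, -1.7]
width: 0.197
```

Call:
carry_out(plan="0 0.5 0 0;0 0 0 0")

```text
clock: 18.03
tcp_pos: [0.5438, -0.1254, 0.1295]
eef_rot: [0.001, 0.844, 0.536, 0.0]
contact_force: [-0.4, 0.1, -1.2]
width: 0.201
```

Call:
carry_out(plan="0 0.5 0 0;0 0 0 0")

```text
clock: 18.2
tcp_pos: [0.5442, -0.1255, 0.1295]
eef_rot: [0.001, 0.844, 0.536, 0.0]
contact_force: [-0.7, 0.3, -1.8]
width: 0.199
```

```bash
python3 - <<'E'
from z import *
p=zz('z16',b=(256,222,62,28),f=12.5)
E
```

```text
t 18.25 tcp [ 544.1 -125.5  129.5] h -0.4391 tilt [ 0.0009 -0.0004] F [-0.15 -0.48 -1.28] w 17.2 j [-0.33  0.2   1.59 -0.    1.34  0.11]
```

View pics/z16.png

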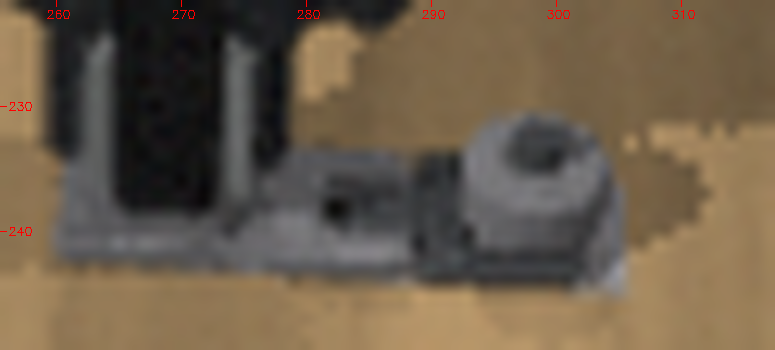

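The force has dropped to about 0 and the jaw now looks straight at (302,243), so it probably snapped in. I'll make a gentle confirming nudge in 0.4 mm steps.

Call:
carry_out(plan="0 0.4 0 0;0 0 0 0")

```text
clock: 18.42
tcp_pos: [0.5443, -0.1256, 0.1293]
eef_rot: [0.0, 0.844, 0.536, 0.0]
contact_force: [-0.2, -0.0, -1.4]
width: 0.198
```

Call:
carry_out(plan="0 0.4 0 0;0 0 0 0")

```text
clock: 18.58
tcp_pos: [0.5446, -0.1257, 0.1292]
eef_rot: [0.0, 0.844, 0.536, 0.0]
contact_force: [-0.1, 0.5, -0.6]
width: 0.204
```

Call:
carry_out(plan="0 0.4 0 0;0 0 0 0")

```text
clock: 18.75
tcp_pos: [0.5449, -0.1258, 0.1292]
eef_rot: [-0.0, 0.844, 0.536, 0.0]
contact_force: [0.9, -0.0, -1.6]
width: 0.202
```

```bash
python3 - <<'E'
from look import *
p,d=capture('side');np.savez('z17.npz',p=p);q,h=st(r.state())
b=(268,222,44,28)
# spindle estimate: plate frame s values
u=np.array([np.cos(-.438),np.sin(-.438)])
base=np.array([.5916,-.14385])
ims=[]
for s in(.0165,.019):
    c=base+u*s
    overlay(p,'side',[(T(CLIP,*c,.04,-.438),(0,255,0)),(T(HEAD,c[0]+u[1]*.001,c[1]-u[0]*.001,.04,-.438),(0,0,255))],b,17,'x.png');ims.append(cv2.imread('pics/x.png'))
crop(p,*b,17,'z17.png');cv2.imwrite('pics/x6.png',cv2.resize(np.vstack([cv2.imread('pics/z17.png')]+ims[:1]),None,fx=.6,fy=.6,interpolation=cv2.INTER_AREA))
cv2.imwrite('pics/x7.png',ims[1])
E
```

```text
t 18.8 tcp [ 544.9 -125.8  129.2] h -0.439 tilt [0.0001 0.    ] F [ 0.62  0.4  -0.97] w 17.2 j [-0.33  0.21  1.59  0.    1.34  0.11]
```

View pics/x6.png

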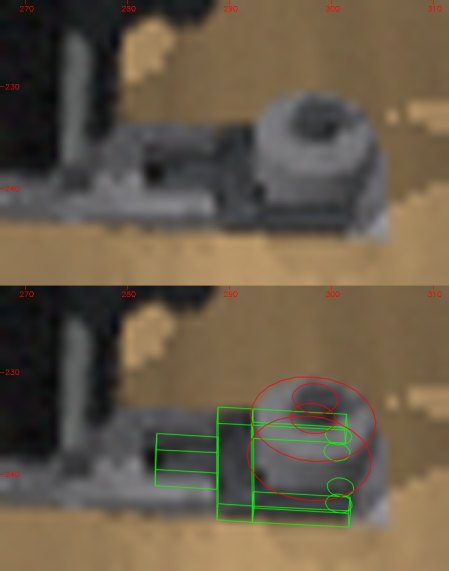

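View pics/x7.png

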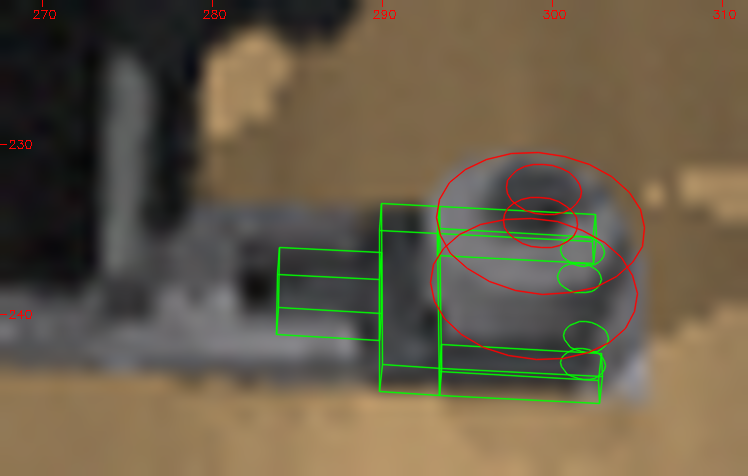

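Overlaying the seated clip at the measured spindle position agrees with the picture: rear edge near u 289, tail end about 283.5. The fork has a small gap behind it, so I'll keep feeling forward until it just touches.

Call:
carry_out(plan="0 0.4 0 0;0 0 0 0")

```text
clock: 18.97
tcp_pos: [0.5453, -0.126, 0.1292]
eef_rot: [0.0, 0.844, 0.536, 0.0]
contact_force: [0.8, -0.2, -0.6]
width: 0.204
```

Call:
carry_out(plan="0 0.4 0 0;0 0 0 0")

```text
clock: 19.13
tcp_pos: [0.5456, -0.1261, 0.1292]
eef_rot: [-0.0, 0.844, 0.536, 0.0]
contact_force: [-0.2, -0.8, -0.6]
width: 0.201
```

Call:
carry_out(plan="0 0.3 0 0;0 0 0 0")

```text
clock: 19.3
tcp_pos: [0.5459, -0.1262, 0.1292]
eef_rot: [-0.0, 0.844, 0.536, 0.0]
contact_force: [0.2, 0.0, -1.8]
width: 0.203
```

Call:
carry_out(plan="0 0.3 0 0;0 0 0 0")

```text
clock: 19.47
tcp_pos: [0.5462, -0.1264, 0.1292]
eef_rot: [-0.0, 0.844, 0.536, 0.0]
contact_force: [-0.2, -0.2, -0.9]
width: 0.202
```

Call:
carry_out(plan="0 0.3 0 0;0 0 0 0")

```text
clock: 19.63
tcp_pos: [0.5465, -0.1265, 0.1292]
eef_rot: [-0.0, 0.844, 0.536, 0.0]
contact_force: [0.3, -0.1, -1.5]
width: 0.199
```

Call:
carry_out(plan="0 0.3 0 0;0 0 0 0")

```text
clock: 19.8
tcp_pos: [0.5467, -0.1266, 0.1292]
eef_rot: [-0.0, 0.844, 0.536, 0.0]
contact_force: [-0.4, 0.8, -0.6]
width: 0.199
```

Call:
carry_out(plan="0 0.3 0 0;0 0 0 0")

```text
clock: 19.97
tcp_pos: [0.5468, -0.1267, 0.1291]
eef_rot: [-0.0, 0.844, 0.536, -0.0]
contact_force: [-1.1, 0.5, -1.1]
width: 0.199
```

Call:
carry_out(plan="0 0.3 0 0;0 0 0 0")

```text
clock: 20.13
tcp_pos: [0.5469, -0.1267, 0.129]
eef_rot: [-0.001, 0.844, 0.536, -0.0]
contact_force: [-1.0, 0.5, -1.8]
width: 0.203
```

```bash
python3 - <<'E'
from z import *
p=zz('z18',b=(268,222,44,28),f=17)
E
```

```text
t 20.18 tcp [ 546.9 -126.7  129.1] h -0.439 tilt [-0.001   0.0005] F [-1.85  1.16 -1.17] w 17.2 j [-0.33  0.21  1.59  0.    1.35  0.11]
```

View pics/z18.png

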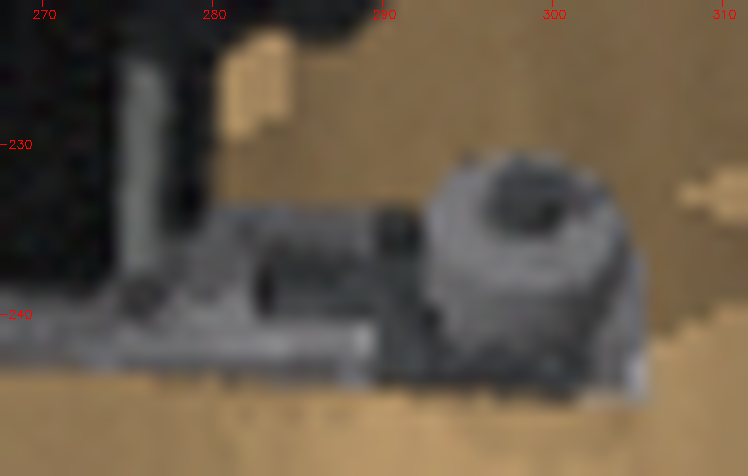

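Call:
carry_out(plan="0 0.3 0 0;0 0 0 0")

```text
clock: 20.35
tcp_pos: [0.547, -0.1268, 0.129]
eef_rot: [-0.001, 0.844, 0.536, -0.0]
contact_force: [-3.7, 1.4, -1.4]
width: 0.2
```

Call:
carry_out(plan="0 0.3 0 0;0 0 0 0")

```text
clock: 20.52
tcp_pos: [0.5471, -0.1268, 0.1289]
eef_rot: [-0.001, 0.844, 0.536, -0.001]
contact_force: [-4.6, 1.9, 0.9]
width: 0.198
```

The force climbs to 5 N with no travel, so the clip is home. I'll back off.

Call:
carry_out(plan="0 -1 0 0;0 -1 0 0;0 -2 0 0;0 -4 0 0;0 -6 0 0;0 -8 0 0;0 -10 0 0;0 -12 0 0;0 0 0 0;0 0 0 0")

```text
clock: 21.35
tcp_pos: [0.5073, -0.1081, 0.1293]
eef_rot: [0.0, 0.844, 0.536, 0.0]
contact_force: [-0.2, -0.2, -1.1]
width: 0.203
```

```bash
python3 - <<'E'
from z import *
p=zz('z19',b=(256,220,56,30),f=14)
E
```

```text
t 21.4 tcp [ 507.9 -108.4  129.5] h -0.4388 tilt [ 0.0011 -0.0004] F [ 0.   -0.46 -1.  ] w 17.2 j [-0.32  0.12  1.69 -0.    1.33  0.12]
```

View pics/z19.png

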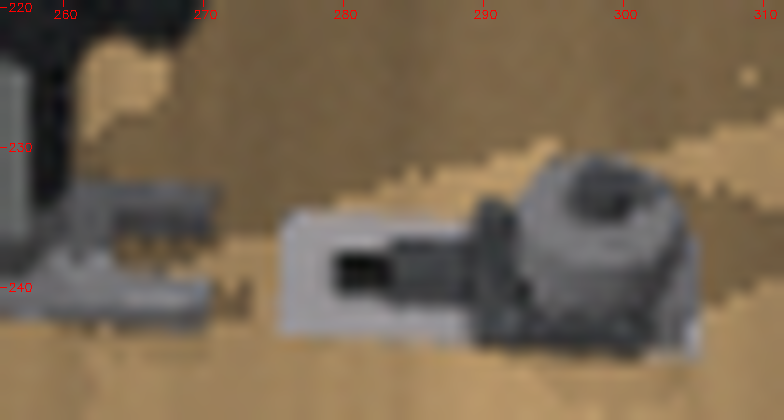

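The clip stays in the groove with its tail at (286,239), straight along the slot. I'm taking the fork back to the tray.

Call:
carry_out(plan="0 0 -10 0;0 0 -20 0;0 0 -25 0;0 0 -25 0;0 0 -10 0;0 0 0 0")

```text
clock: 21.9
tcp_pos: [0.5099, -0.1092, 0.2235]
eef_rot: [0.003, 0.844, 0.536, 0.003]
contact_force: [0.6, 0.3, -1.0]
width: 0.204
```

Call:
carry_out(plan="15 -2 0 0;30 -4 0 0;33 -4 0 0;34 -4 0 0;34 -4 0 0;34 -4 0 0;34 -4 0 0;34 -4 0 0;30 -3 0 0;17 -2 0 0")

```text
clock: 22.73
tcp_pos: [0.6016, 0.1767, 0.2166]
eef_rot: [-0.001, 0.843, 0.537, -0.001]
contact_force: [1.1, -0.5, -2.3]
width: 0.202
```

Call:
carry_out(plan="0 0 0 3.8;0 0 0 0;0 0 0 0;0 0 0 0")

```text
clock: 23.07
tcp_pos: [0.6013, 0.1728, 0.218]
eef_rot: [-0.0, 0.861, 0.508, -0.001]
contact_force: [0.2, 0.5, -2.2]
width: 0.2
```

```bash
python3 - <<'E'
from z import *
rel(r.state(),.6019,.173,.0926,-.505)
zz('z20',b=(200,130,110,75),f=7)
p,d=capture('top');crop(p,250,150,90,85,7,'t20.png');np.savez('t20.npz',p=p)
E
```

```text
t 23.07 tcp [601.3 172.8 218. ] h -0.5049 tilt [-0.0019 -0.0005] F [ 0.15  0.52 -2.22] w 17.1 j [ 0.19  0.29  1.31 -0.    1.55  0.69]
dx 0.4 dy 0.4 dz 125.4 turn 0.01
t 23.12 tcp [601.4 172.7 218.4] h -0.5053 tilt [-0.0013 -0.0003] F [ 0.02 -0.21 -1.52] w 17.2 j [ 0.19  0.29  1.31 -0.    1.55  0.69]
```

View pics/z20.png

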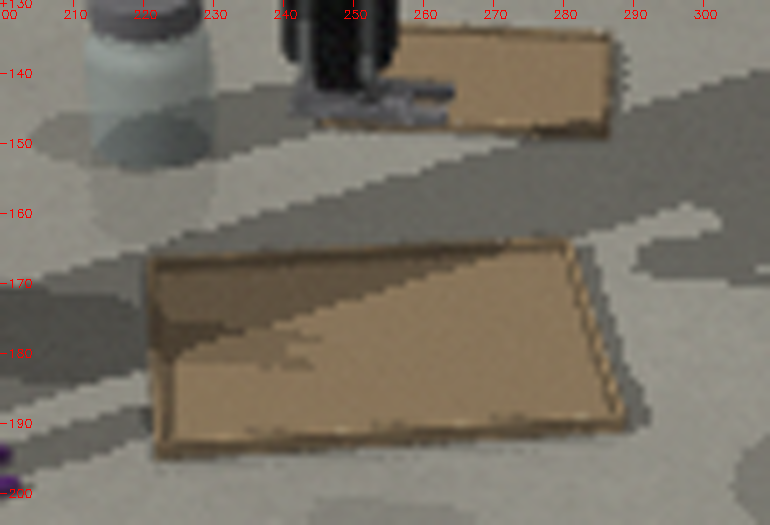

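View pics/t20.png

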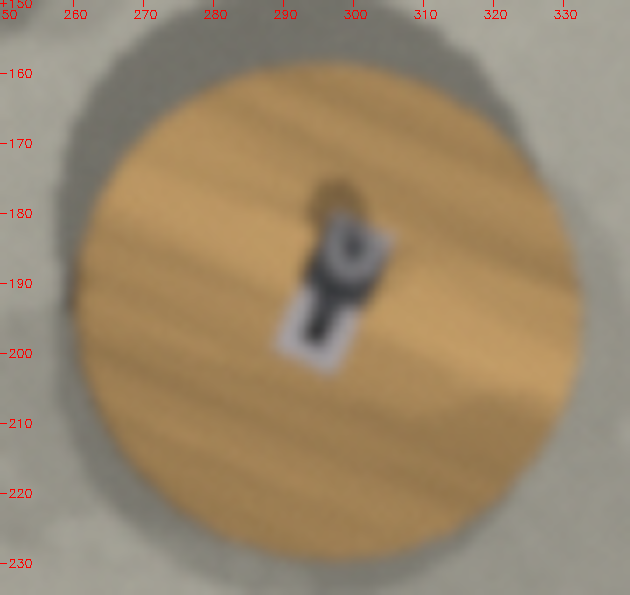

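The top view shows the clip around the spindle at (299,186), symmetric. Lowering the fork onto the tray.

Call:
carry_out(plan="0 0 15 0;0 0 25 0;0 0 25 0;0 0 25 0;0 0 18 0;0 0 8 0;0 0 4 0;0 0 0 0;0 0 0 0;0 0 0 0")

```text
clock: 24.0
tcp_pos: [0.6028, 0.1736, 0.1013]
eef_rot: [0.001, 0.861, 0.508, 0.002]
contact_force: [0.2, 0.2, -2.0]
width: 0.2
```

```bash
python3 - <<'E'
from z import *
rel(r.state(),.6019,.173,.0926,-.505)
E
```

```text
t 24.0 tcp [602.8 173.6 101.3] h -0.5053 tilt [0.0037 0.0008] F [ 0.17  0.22 -2.03] w 17.1 j [0.19 0.37 1.44 0.   1.32 0.7 ]
dx -0.9 dy -0.5 dz 8.7 turn -0.02
```

Call:
carry_out(plan="0 0 3 0;0 0 2 0;0 0 0 0;0 0 0 0;0 0 0 0")

```text
clock: 24.42
tcp_pos: [0.6016, 0.1735, 0.0943]
eef_rot: [-0.0, 0.861, 0.508, 0.0]
contact_force: [0.8, 0.4, -1.8]
width: 0.199
```

Call:
carry_out(plan="0 0 1 0;0 0 0 0;0 0 0 0")

```text
clock: 24.67
tcp_pos: [0.6016, 0.1735, 0.0931]
eef_rot: [-0.0, 0.861, 0.508, -0.0]
contact_force: [0.0, -0.1, -1.1]
width: 0.203
```

Call:
carry_out(plan="0 0 1 0;0 0 0 0;0 0 0 0")

```text
clock: 24.92
tcp_pos: [0.6019, 0.1735, 0.0926]
eef_rot: [0.0, 0.861, 0.508, 0.0]
contact_force: [-0.5, -0.3, 0.7]
width: 0.204
```

The fork is on the tray floor. Releasing it and rising.

Call:
carry_out(plan="0 0 0 0;0 0 0 0;0 0 0 0;0 0 0 0;0 0 0 0;0 0 0 0", jaw=50)

```text
clock: 25.42
tcp_pos: [0.6017, 0.1735, 0.0922]
eef_rot: [-0.0, 0.861, 0.508, 0.0]
contact_force: [-0.7, -0.7, -0.1]
width: 0.581
```

Call:
carry_out(plan="0 0 -10 0;0 0 -20 0;0 0 -30 0;0 0 -30 0;0 0 -30 0;0 0 -20 0;0 0 0 0;0 0 0 0")

```text
clock: 26.08
tcp_pos: [0.6024, 0.1736, 0.2351]
eef_rot: [0.001, 0.861, 0.508, 0.002]
contact_force: [-0.2, 0.3, -0.5]
width: 0.585
```

```bash
python3 - <<'E'
from z import *
p,d=capture('side');st(r.state());crop(p,190,130,130,130,4.6,'f_s.png')
cv2.imwrite('pics/fs_full.png',p[:,:,::-1])
from cf import *
np.savez('fs.npz',p=p)
crop(p,270,222,44,28,17,'f_c.png')
p,d=capture('top');cv2.imwrite('pics/ft_full.png',p[:,:,::-1])
E
```

```text
t 26.13 tcp [601.6 173.5 232.7] h -0.5053 tilt [0.0008 0.0002] F [-0.72 -0.33 -0.42] w 49.7 j [0.19 0.28 1.29 0.   1.57 0.7 ]
```

View pics/f_s.png

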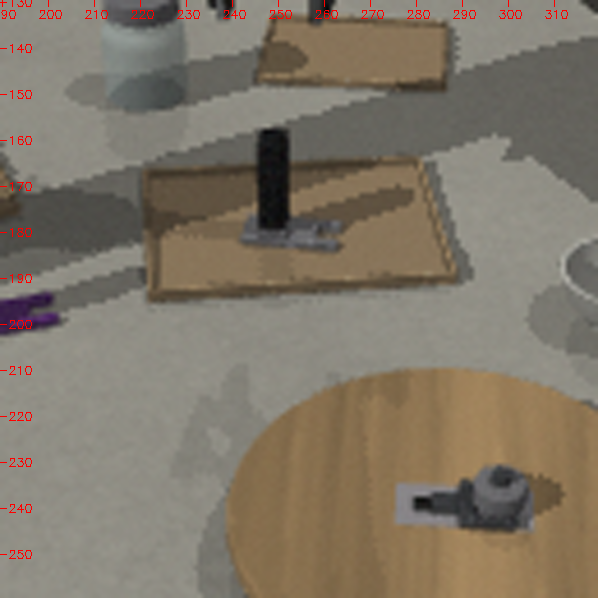

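View pics/f_c.png

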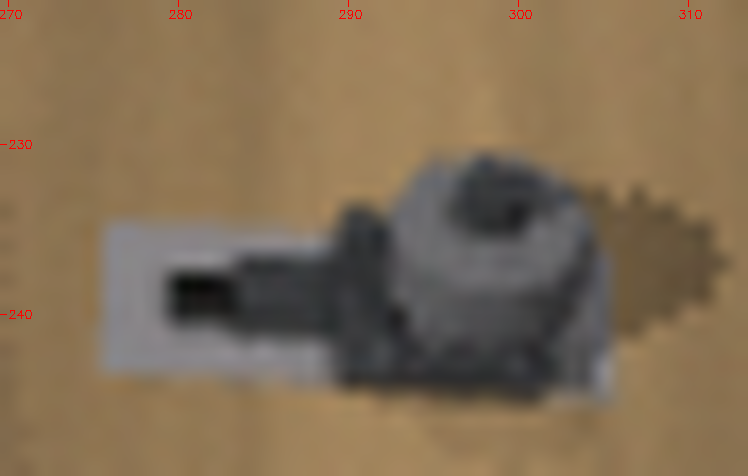

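View pics/fs_full.png

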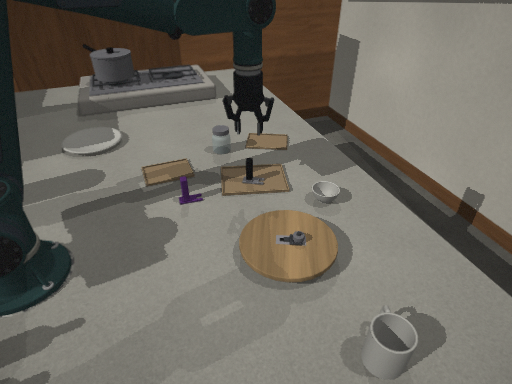

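The fork stands upright on its tray at (253,170). The clip is seated around the spindle with its tail at (286,239), straight along the slot plate. The jar at (221,139), bowl at (326,192) and mug at (390,345) have not moved, and the gripper is clear. Handing in.

```bash
python3 -c "
from cell import workorder
print(workorder.job_done())"
```

```text
the job is handed in; nothing more can be done
None
```

I pushed the clip home into the spindle's groove with the fork, stood the fork back on its tray, let go and handed the job in at about 26 s. No verdict was reported.

- **Push:** the spindle dragged about 11 mm at roughly 2–4 N until it reached its stop. The lips then slid along the flats at about 2 N and snapped in, and the force fell to zero.
- **Home check:** a gentle forward feel met resistance that climbed to about 5 N with no travel, and I backed off. Force was only read at the end of each call, so brief peaks in between were not seen.
- **Final pictures:** the clip sits straight around the spindle. The fork is upright on the tray floor, the gripper is clear of it, and the mug, jar and bowl are where they started. The jaw angles were not measured; I judged them closed from the pictures and the snap.
- **Disagreements:** the two cameras disagreed by about 3 mm, and the fork appeared about 2 mm left of where the arm readings put it. I lined fork and clip up in the side camera alone. The automatic fits of the fork and the platter in that view failed, so I matched the fork by eye with an overlay.

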